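Change the teapots under the hand-cranked curing lamp

ROBOT

A 7-joint arm with a two-finger parallel gripper is mounted at the origin on the work surface. World frame = base frame: x ahead of the robot, y to its left, z up, the work surface at z = 0. Lengths are in m, angles in rad, forces in N, time in s.
With the tool pointing down it reaches from about 0.425 to 0.875 m from the base axis. Payload 4.7 kg.
Tool frame: the origin (TCP) lies between the finger pads; the fingertips stand 19 mm ahead of it and the grasp point (between the pads) is the TCP (ctrl.tip_extent is the distance from the TCP to the fingertips, in m); z points along the fingers, y is the line along which they close (so a half turn about z gives the same grasp; the last joint's range is limited). The gripper opens to 87 mm and grips with 3 to 60 N. Pads are 19 mm wide; open, the fingers measure 117 mm over their backs; the gripper's body (75 mm by 190 mm) begins 51 mm behind the grasp point.
Start: joints at [-1.289, 0.321, -0.07, 1.45, 0.023, 1.371, -0.057], TCP at [0.172, 0.627, 0.242] pointing down, gripper open.
Joint ranges: [-2.86, 2.86], [-0.3, 2.09], [-1.38, 1.24], [0.06, 2.45], [-1.56, 4.7], [0.09, 2.05], [-2.69, 2.69]. Speed limits (rad/s): [2.57, 2.57, 3.14, 3.14, 3.14, 3.14, 3.14].

INTERFACE

Orientations are given as a rotation vector (axis times angle).
In Python, from bench import ctrl gives the robot as it stands.
- The arm moves only by the shell command python3 -m crank 'ROWS' [OPENING] [FORCE]. ROWS is JSON, a list of rows, each an object of numbers: "tx", "ty", "tz": the shift along the tool's x, y, z in mm; "turn": the turn about the tool's z in units of 5 degrees (1.0 is 5 degrees). In form: [{"tx": .., "ty": .., "tz": .., "turn": ..}, ...]. A call has 1 to 5 rows; each row is the pose to reach, as a shift and turn from the pose commanded when the call began, along the tool's axes at that moment; what a row does not reach only later rows make up. A row lasts 1/8 s, in which the tool goes at most 62.5 mm and 10.7 degrees, less where a joint would pass 70% of its speed; a pose out of reach is approached as far as the arm can. A call with a gripper value outside its range is refused whole. OPENING is the finger opening in mm, from 0 to 87, set as the call begins (- or left out, the last holds). The fingers move at their own pace and stop on an object; FORCE is the grip in N (left out, the last holds). Time passes only in rows, so rows that repeat a pose let the fingers close. It gives the time, the measured TCP pose, the force, the opening and the grip force at its end, in the units of the state.
- ctrl.get_state(): the state, without advancing time (a new reading comes with each control period).
- ctrl.get_image(name): name is "side" or "top"; returns (picture, depth): 420x560x3 uint8, red, green, blue; 420x560 float32, m along the optical axis (not along the pixel's ray), 0 where there is no reading.
- ctrl.camera_model(name): a dict with "intrinsics" (3x3 intrinsics, pixels), "origin" and "orientation" of the camera in the world. Camera axes: x right, y down, z forward; pixel columns grow to the right and rows downward; lengths in m; the calibration is good to about 2 mm. A picture is of the moment at which its call begins. camera_model takes no time and is no camera call.
- ctrl.close_job(): hands the job in; it is judged then, once.
Trained networks look in the newest picture that a camera, given by its name, has taken for a name from the list of things; names that differ only in an ending like _2 or _b are one class to them, and where a whole thing is asked for, a point or a joint stands for the part that bears it (a point fixed in the world has none). Each returns a list of dicts, best first, with "confidence" (0 to 1); they miss things now and then, are a little off and sometimes report something else, mostly with a low value. They report only what shows in the picture. A call takes as long as a camera call. They do not tell look-alikes from the thing itself.
- ctrl.recognise(camera, query): "xyz" ([x, y, z] in m, in world coordinates, good to about 4 mm: the middle of the surface that is visible of it).
- ctrl.mark_of(camera, query): "xyz" ([x, y, z] in m, in world coordinates, good to about 4 mm: a listed point, or the origin of a listed thing).
The state is a dict: "time": time; "joint_positions": joint angles; "qd": joint speeds; "joint_torque": joint torques, N m; "position": TCP position; "tool_rot": TCP orientation; "ft_force": force on the tool from outside, world axes, zero at the start; "torque": the same for the moment, N m; "grip_width": opening from 0.0 (shut) to 1.0 (fully open); "grip_force": force on a finger pad.
Only numpy, scipy, OpenCV 4.12 (cv2) and the standard library are available. Lean on these libraries where they do the work, as an engineer would, in place of code of your own. Each camera call takes 0.05 s, during which the arm holds its last target. There are 200 camera calls.

TASK

The glazed teapot under the curing lamp is finished: crank the handwheel until the carriage is all the way out towards you, then lift that pot off by its overhead handle and stand it on the wooden cooling board, and stand every teapot waiting on the table upright on the carriage. Then crank the carriage back in until its pointer is at the lamp mark, and leave the rest of the table undisturbed.

Things in the scene. Friction and masses are not known exactly. Their poses are not given: they have to be found in the camera images.
- handwheel (a joint): turn of the steel handwheel about its upright axis, rad, positive counter-clockwise from above. It drives the carriage 40 mm towards the robot per rad. 0: pointer exactly at the lamp mark; 4.4 (stop): carriage all the way out; other stop -0.5. Starts near 0, stays where it is left.
- wheel_hub (a point): centre of the handwheel, at the height of its rim (105 mm above the table). Rim: ring of 14 mm round steel bar, 65 mm from the axis to the bar's centre, nothing beneath it but the gearbox, 85 mm square and 55 mm high; three 10 mm round spokes 120 degrees apart at rim height, hub 36 mm across. The point's x axis lies along one spoke. It stands left of the carriage.
- wheel_spoke (a point): point on the rim's centre line where one of the three spokes meets it; moves with the wheel.
- tray_top (a point): centre of the carriage's flat top, 45 mm above the table; moves with the carriage; x: away from the robot along its travel, y: left. The top, an aluminium plate with a black rubber mat, is 170 mm (x) by 300 mm (y), no rim. A small white pointer stands out of its right (-y) edge, 70 mm to -x of its centre.
- station: lamp station, fixed: two rails for the carriage; the lamp, three white bars across on two posts (at x 120, y -172 and +172 mm), x 62 to 178 mm from this origin, underside 212 mm and top 245 mm above the table (small box on the right post to 282). Origin: table level, amid the rails; the carriage's centre is 110 mm to +x of it at the lamp mark, 66 mm to -x of it all the way out, free of the lamp.
- carriage (a joint): travel of the carriage towards the robot, m: 0 at the lamp mark (a black block at the right-hand rail, level with the pointer), 0.176 all the way out. Driven only by the handwheel.
- pot_done: white glazed teapot, 130 mm high: body 76 mm across, heavy foot 68 mm, fixed lid with knob to 85 mm; overhead handle, an arch of 10 mm round bar whose level top runs along the pot's x from -26 to +26 mm, bar centre 125 mm above the foot; spout at +x to 66 mm from the axis. 0.3 kg. Origin: centre of the foot. The finished pot: the one that stands on the carriage, beneath the lamp, at the start.
- pot_a: white glazed teapot, 130 mm high: body 76 mm across, heavy foot 68 mm, fixed lid with knob to 85 mm; overhead handle, an arch of 10 mm round bar whose level top runs along the pot's x from -26 to +26 mm, bar centre 125 mm above the foot; spout at +x to 66 mm from the axis. 0.3 kg. Origin: centre of the foot. A waiting pot: starts on the table on the robot's right; in some runs absent.
- pot_b: white glazed teapot, 130 mm high: body 76 mm across, heavy foot 68 mm, fixed lid with knob to 85 mm; overhead handle, an arch of 10 mm round bar whose level top runs along the pot's x from -26 to +26 mm, bar centre 125 mm above the foot; spout at +x to 66 mm from the axis. 0.3 kg. Origin: centre of the foot. A waiting pot: starts on the table on the robot's right; in some runs absent.
- pot_c: white glazed teapot, 130 mm high: body 76 mm across, heavy foot 68 mm, fixed lid with knob to 85 mm; overhead handle, an arch of 10 mm round bar whose level top runs along the pot's x from -26 to +26 mm, bar centre 125 mm above the foot; spout at +x to 66 mm from the axis. 0.3 kg. Origin: centre of the foot. A waiting pot: starts on the table on the robot's right; in some runs absent.
- board: wooden cooling board, fixed on the table to the left of the lamp station, 150 by 150 mm, 10 mm thick. Origin: centre of its underside.
- brush_jar: bystander: terracotta jar 72 mm across, 90 mm high, with brushes to 215 mm; origin at the centre of its underside. Leave alone.
- paint_box: bystander: white paint box 90 by 160 by 22 mm; origin at the centre of its underside. Leave alone.
- inkstone: bystander: dark ink slab 80 by 110 by 22 mm; origin at the centre of its underside. Leave alone.
Mind the look-alikes: they are no part of the job. Leave any blue or purple look-alike of the pot_c alone.

How it is judged:
On the way, in this order (a step that is already met when the one before it is completed fails the run):
1. the carriage is cranked all the way out (handwheel beyond 4.0 rad) with the finished pot still upright on it (value of joint handwheel above 4 rad and z of pot_done in the frame of tray_top between -0.01 and 0.01 m and horizontal distance between pot_done and tray_top below 0.17 m and angle between pot_done's own z axis and vertical below 0.15 rad), for 0.2 s.
2. with the carriage still out (beyond 3.8 rad), the finished pot stands on the board, every waiting pot stands upright on the carriage, and the fingers are off them (value of joint handwheel above 3.8 rad and x of pot_a in the frame of tray_top between -0.06 and 0.06 m and y of pot_a in the frame of tray_top between -0.125 and 0.125 m and z of pot_a in the frame of tray_top between -0.008 and 0.008 m and angle between each of pot_a, pot_b, pot_c, pot_done's own z axis and vertical below 0.15 rad and linear speed of each of pot_a, pot_b, pot_c, pot_done below 0.05 m/s and x of pot_b in the frame of tray_top between -0.06 and 0.06 m and y of pot_b in the frame of tray_top between -0.125 and 0.125 m and z of pot_b in the frame of tray_top between -0.008 and 0.008 m and x of pot_c in the frame of tray_top between -0.06 and 0.06 m and y of pot_c in the frame of tray_top between -0.125 and 0.125 m and z of pot_c in the frame of tray_top between -0.008 and 0.008 m and x of pot_done in the frame of board between -0.06 and 0.06 m and y of pot_done in the frame of board between -0.06 and 0.06 m and z of pot_done in the frame of board between 0.002 and 0.018 m and contact force between the fingers and pot_a below 0.1 N and contact force between the fingers and pot_b below 0.1 N and contact force between the fingers and pot_c below 0.1 N and contact force between the fingers and pot_done below 0.1 N), for 0.3 s.
At the end, for the whole second after the job is handed in: Handwheel within 0.2 rad of 0 (pointer within 8 mm of the mark), at rest; every waiting pot present upright on the carriage, centre within 60 mm in x and 125 mm in y of its centre; finished pot upright on the board, within 60 mm of its centre along each side; all released (value of joint handwheel between -0.2 and 0.2 rad and velocity of joint handwheel between -0.05 and 0.05 rad/s and x of pot_a in the frame of tray_top between -0.06 and 0.06 m and y of pot_a in the frame of tray_top between -0.125 and 0.125 m and z of pot_a in the frame of tray_top between -0.008 and 0.008 m and angle between each of pot_a, pot_b, pot_c, pot_done's own z axis and vertical below 0.15 rad and linear speed of each of pot_a, pot_b, pot_c, pot_done below 0.05 m/s and x of pot_b in the frame of tray_top between -0.06 and 0.06 m and y of pot_b in the frame of tray_top between -0.125 and 0.125 m and z of pot_b in the frame of tray_top between -0.008 and 0.008 m and x of pot_c in the frame of tray_top between -0.06 and 0.06 m and y of pot_c in the frame of tray_top between -0.125 and 0.125 m and z of pot_c in the frame of tray_top between -0.008 and 0.008 m and x of pot_done in the frame of board between -0.06 and 0.06 m and y of pot_done in the frame of board between -0.06 and 0.06 m and z of pot_done in the frame of board between 0.002 and 0.018 m); the robot touches nothing.
It fails at once if a bystander (brush jar, paint box, ink slab) is shifted by more than 40 mm or tipped (distance of any of brush_jar, paint_box, inkstone from where it was at the start of the episode above 0.04 m or angle between any of brush_jar, paint_box, inkstone's own z axis and vertical above 0.5 rad).
Of pot_a, pot_b, pot_c only 2 to 3 are there at a start; the rules pass over those that are not, and their reading is None.
At some moment in a run one of pot_a, pot_b, pot_c, pot_done may be knocked a few centimetres aside while the robot is not near it.
It also fails if it takes over 210 s, if anything falls off the work surface, if the arm or the gripper's body presses on something with over 40 N, if the wrist force passes 120 N, or if a joint passes its speed limit or range.

## Working session

There is one attempt and no reset: what is moved stays moved. The work goes in short steps, Python scripts to look and compute and a shell command to move; the robot and the scene stay as the last step left them, time stands still between calls to the robot, and variables do not carry over. Pictures are saved under pics/ and viewed, at most 14 in all, crops included, and the job is handed in when it is done.

```bash
ls; mkdir -p pics
cat > h.py <<'E'
import numpy as np, cv2
from scipy.spatial.transform import Rotation as R
from bench import ctrl
def cam(n):
    m=ctrl.camera_model(n); K=np.array(m["intrinsics"]); o=np.array(m["origin"]); q=np.array(m["orientation"])
    Rm=q if q.shape==(3,3) else (R.from_rotvec(q).as_matrix() if q.size==3 else R.from_quat(q).as_matrix())
    return K,o,Rm
def cloud(n,d):
    K,o,Rm=cam(n); v,u=np.indices(d.shape)
    p=np.stack([(u-K[0,2])/K[0,0]*d,(v-K[1,2])/K[1,1]*d,d],-1)
    return p@Rm.T+o
def proj(n,p):
    K,o,Rm=cam(n); c=(np.asarray(p)-o)@Rm; c=K@c; return (c[:2]/c[2]).round().astype(int)
def save(n,f):
    im,d=ctrl.get_image(n); cv2.imwrite(f"pics/{f}.png",im[...,::-1]); return im,d
def st():
    s=ctrl.get_state(); print("t",round(s["time"],2),"p",np.round(s["position"],4),"f",np.round(s["ft_force"],1),"grip",round(s["grip_width"],3),round(s["grip_force"],1))
    return s
E
python3 - <<'E'
from h import *
s=st(); print(s["tool_rot"], R.from_rotvec(s["tool_rot"]).as_matrix().round(3))
for n in("top","side"):
    im,d=save(n,n+"0"); np.save(n+"0.npy",d); print(n,ctrl.camera_model(n))
    for q in("wheel_hub","wheel_spoke","tray_top","station","pot_done","pot_a","board","brush_jar","paint_box","inkstone"):
        print(q,[(np.round(r["xyz"],3).tolist(),round(r["confidence"],2),proj(n,r["xyz"]).tolist()) for r in ctrl.mark_of(n,q)])
E
```

```text
pics
t 0.0 p [0.1719 0.6263 0.2405] f [0.5 0.1 0.6] grip 1.0 0.0
[-4.19333465e-01 -3.11331172e+00  3.09166255e-03] [[-0.964  0.265 -0.   ]
 [ 0.265  0.964 -0.002]
 [-0.    -0.002 -1.   ]]
top {'intrinsics': array([[403.01927174,   0.        , 286.29346534],
       [  0.        , 403.01927174, 204.22372656],
       [  0.        ,   0.        ,   1.        ]]), 'origin': array([ 0.33433966, -0.05089781,  1.50993943]), 'orientation': array([-2.13548551,  2.18855316, -0.1397971 ])}
wheel_hub [([0.414, 0.253, 0.104], 0.74, [196, 233]), ([0.577, -0.311, 0.001], 0.74, [351, 187])]
wheel_spoke [([0.48, 0.251, 0.106], 0.71, [196, 214]), ([0.411, 0.252, 0.106], 0.31, [196, 233])]
tray_top [([0.673, 0.021, 0.048], 0.84, [262, 162]), ([0.625, 0.29, 0.001], 0.61, [192, 179])]
station [([0.56, 0.015, -0.001], 0.69, [265, 194]), ([0.416, 0.247, 0.106], 0.6, [198, 232])]
pot_done [([0.682, 0.005, 0.044], 0.62, [266, 160])]
pot_a [([0.799, -0.236, -0.0], 0.93, [329, 131]), ([0.579, -0.311, 0.002], 0.77, [351, 187]), ([0.446, -0.384, -0.002], 0.74, [372, 221]), ([0.246, -0.399, 0.0], 0.73, [378, 275])
[... 975 characters left out ...]
n [([0.558, 0.011, -0.002], 0.8, [281, 224])]
pot_done [([0.682, 0.01, 0.046], 0.54, [319, 211])]
pot_a [([0.241, -0.402, 0.001], 0.93, [166, 323]), ([0.411, -0.257, 0.0], 0.85, [235, 281]), ([0.45, -0.568, -0.001], 0.84, [250, 380]), ([0.579, -0.313, 0.0], 0.82, [297, 294]), ([0.802, -0.238, 0.001], 0.71, [372, 272]), ([0.448, -0.382, 0.0], 0.7, [249, 315])]
board [([0.627, 0.284, -0.001], 0.57, [294, 181]), ([0.669, 0.02, 0.045], 0.54, [315, 210]), ([0.578, -0.316, 0.001], 0.16, [297, 294])]
brush_jar [([0.668, -0.394, 0.002], 0.88, [335, 315])]
paint_box [([0.448, -0.38, 0.003], 0.58, [249, 313])]
inkstone [([0.57, 0.458, 0.0], 0.72, [276, 160]), ([0.412, -0.256, -0.0], 0.71, [235, 281])]
```

View pics/top0.png

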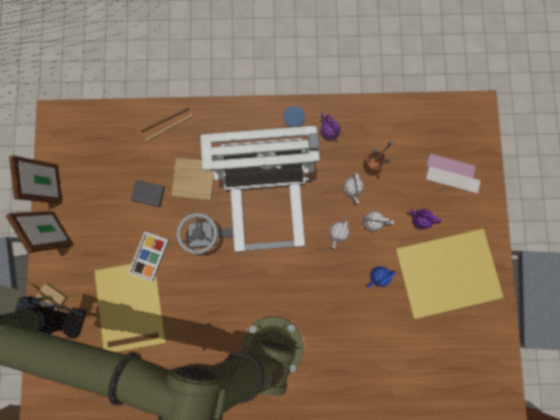

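View pics/side0.png

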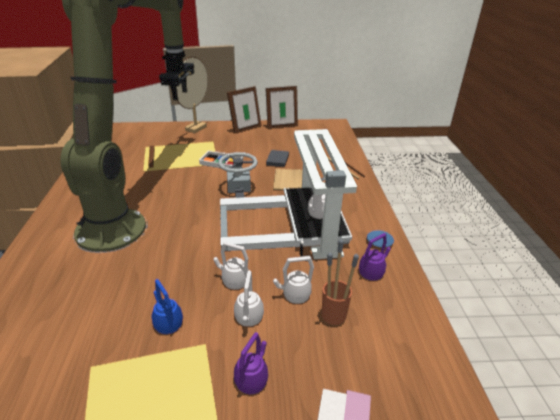

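The top picture has three white pots waiting at px (354,187), (375,221) and (340,231). The possible mix-ups are the blue pot at (381,276), the purple pots at (423,218) and (330,127), and the finished pot under the lamp at about (266,160). I choose the three white ones and check them in a crop.

```bash
cat >> h.py <<'E'
def handle(cl,x,y,z0=0,r=.06,lo=.112,hi=.145):
    p=cl.reshape(-1,3); m=(np.hypot(p[:,0]-x,p[:,1]-y)<r)&(p[:,2]>z0+lo)&(p[:,2]<z0+hi); p=p[m]
    if len(p)<4: return None
    c=p.mean(0); (w,V)=np.linalg.eigh(np.cov(p[:,:2].T)); a=np.degrees(np.arctan2(V[1,1],V[0,1]))%180
    return len(p),c.round(4),round(a,1),np.sqrt(w).round(4)
def rows(p,ang=None):
    "shift and turn in tool axes from present commanded pose to world p; ang = wanted finger-closing line, deg mod 180"
    s=ctrl.get_state(); Rm=R.from_rotvec(s["tool_rot"]).as_matrix(); d=Rm.T@(np.asarray(p)-s["position"])*1000
    a=np.degrees(np.arctan2(Rm[1,1],Rm[0,1])); t=None
    if ang is not None: t=-(((ang-a)+90)%180-90)/5   # tool z down: positive turn is clockwise from above
    print("tx,ty,tz",d.round(1),"turn",None if t is None else round(t,2),"yaw now",round(a,1),"j7",round(s["joint_positions"][6],2))
E
python3 - <<'E'
from h import *
d=np.load("top0.npy"); ds=np.load("side0.npy"); ct=cloud("top",d); cs=cloud("side",ds)
for x,y in((.579,-.312),(.447,-.383),(.412,-.254)):
    print("top",handle(ct,x,y),"side",handle(cs,x,y))
print("done", handle(cs,.675,.015,.045))
im=cv2.imread("pics/top0.png"); 
a=cv2.resize(im[150:260,310:450],None,fx=5.5,fy=5.4,interpolation=cv2.INTER_CUBIC);cv2.imwrite("pics/crop1.png",a)
# wheel
p=ct.reshape(-1,3); m=(abs(p[:,2]-.108)<.012)&(np.hypot(p[:,0]-.414,p[:,1]-.251)<.09); w=p[m]
c,r=cv2.minEnclosingCircle(w[:,:2].astype(np.float32)); print("wheel",c,r,w[:,2].max(),len(w))
c=np.array([.414,.251]);rel=w[:,:2]-c; rr=np.hypot(*rel.T); aa=np.degrees(np.arctan2(rel[:,1],rel[:,0]))
q=(rr>.025)&(rr<.052); print("spokes",np.histogram(aa[q],36,(-180,180))[0])
# lamp bars
m=(p[:,2]>.235)&(p[:,2]<.255)&(abs(p[:,1])<.25)&(p[:,0]>.5); print("lamp",cv2.minAreaRect(p[m][:,:2].astype(np.float32)))
m=(abs(p[:,2]-.01)<.004)&(abs(p[:,1]-.29)<.12)&(abs(p[:,0]-.627)<.12);print("board",cv2.minAreaRect(p[m][:,:2].astype(np.float32)))
E
```

```text
top (57, array([ 0.5739, -0.3143,  0.1267]), np.float64(7.1), array([0.0028, 0.0196])) side (117, array([ 0.577 , -0.3163,  0.1244]), np.float64(6.4), array([0.0023, 0.0205]))
top (59, array([ 0.4455, -0.3807,  0.1267]), np.float64(81.2), array([0.0028, 0.0198])) side (103, array([ 0.4474, -0.3923,  0.1255]), np.float64(80.9), array([0.0029, 0.02  ]))
top (58, array([ 0.4081, -0.2547,  0.1261]), np.float64(154.4), array([0.0029, 0.0201])) side (106, array([ 0.4131, -0.2581,  0.1244]), np.float64(154.0), array([0.0026, 0.0212]))
done (12, array([0.6819, 0.0016, 0.1712]), np.float64(59.0), array([0.002 , 0.0062]))
wheel (0.41234761476516724, 0.2495775669813156) 0.07171458750963211 0.11991265135676166 663
spokes [ 0  0  0  0  1 13  9  0  0  0  0  0  0  0  0  0  1 16  7  0  0  0  0  0
  0  0  0  0  0  5 15  3  0  0  0  0]
lamp ((0.6753979921340942, 0.019202083349227905), (0.11845504492521286, 0.37473973631858826), 3.0988152027130127)
board ((0.6275498867034912, 0.2894245386123657), (0.2344943881034851, 0.23816975951194763), 88.61013793945312)
```

View pics/crop1.png

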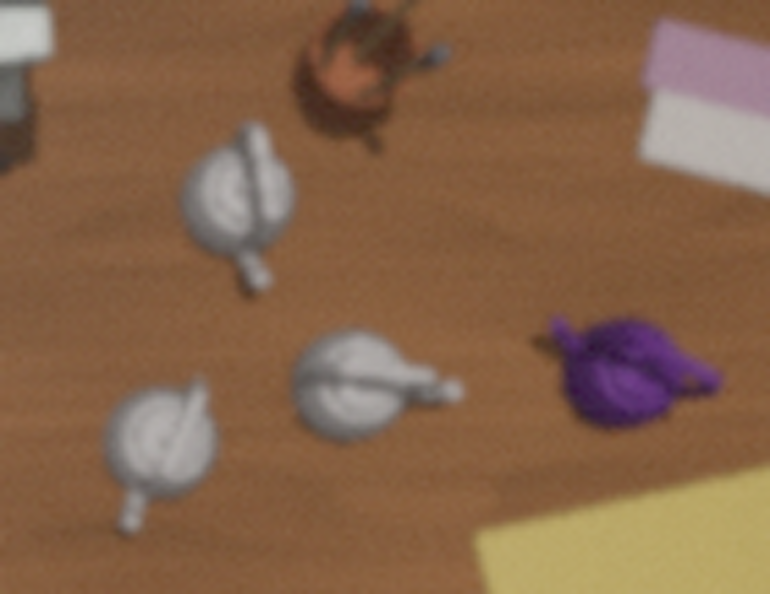

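The crop shows the three white waiting pots at crop px (250,200), (350,385) and (160,440). All are upright with arched handles, and the purple look-alike at (620,380) and the jar at (355,60) are clearly different. To crank, I'll grip the spoke that lies at about 0° and swing it rigidly about the hub, which fits inside joint 7's range.

```bash
python3 - <<'E'
from h import *
p=cloud("top",np.load("top0.npy")).reshape(-1,3)
m=(abs(p[:,2]-.108)<.012)&(np.hypot(p[:,0]-.414,p[:,1]-.251)<.09); w=p[m][:,:2]
from scipy.optimize import least_squares
rr=np.hypot(*(w-[.414,.251]).T); rim=w[rr>.055]
c=least_squares(lambda v:np.hypot(*(rim-v[:2]).T)-v[2],[.414,.251,.065],loss="soft_l1",f_scale=.004).x; print("hub",c)
rel=w-c[:2]; r=np.hypot(*rel.T); q=(r>.028)&(r<.05); a=np.arctan2(rel[q,1],rel[q,0]); print("spoke deg mod 120",np.degrees(np.angle(np.exp(3j*a).mean()))/3)
E
python3 - <<'E'
from h import *
rows([.4545,.2505,.2],-91)
th=np.radians(np.arange(10,51,10)); r=41
print("ccw: radial",(r*(np.cos(th)-1)).round(1),"tang",(r*np.sin(th)).round(1))
E
```

```text
hub [0.41203902 0.24851655 0.064163  ]
spoke deg mod 120 -0.4352135072504768
tx,ty,tz [-372.  -288.2   41.6] turn -2.87 yaw now 74.7 j7 -0.06
ccw: radial [ -0.6  -2.5  -5.5  -9.6 -14.6] tang [ 7.1 14.  20.5 26.4 31.4]
```

```bash
python3 -m crank '[{"tx":-75,"ty":-58,"tz":8,"turn":2},{"tx":-150,"ty":-116,"tz":16,"turn":4},{"tx":-225,"ty":-174,"tz":25,"turn":6},{"tx":-300,"ty":-232,"tz":33,"turn":8},{"tx":-372,"ty":-288,"tz":40,"turn":10}]' 50 20; python3 -c "
from h import *
st();rows([.454,.249,.2],-90.4);print(ctrl.get_state()['joint_positions'])"
```

```text
time: 1.72
position: [0.3602, 0.3763, 0.215]
tool_rot: [1.703, 2.64, 0.002]
ft_force: [0.6, 1.3, 0.2]
grip_width: 0.596
grip_force: 0.0
t 1.73 p [0.3602 0.3763 0.215 ] f [0.6 1.3 0.2] grip 0.596 0.0
tx,ty,tz [-154.6   33.    14.9] turn -13.05 yaw now 24.3 j7 -0.42
[-1.03358     0.05888435  0.18272234  1.81356314 -0.01133503  1.2690347
 -0.42316911]
```

```bash
python3 -m crank '[{"tx":-50,"ty":11,"tz":5,"turn":2},{"tx":-100,"ty":22,"tz":10,"turn":4},{"tx":-154,"ty":33,"tz":15,"turn":6},{"tx":-154,"ty":33,"tz":15,"turn":8},{"tx":-154,"ty":33,"tz":15,"turn":10}]'; python3 -m crank '[{"turn":2},{"turn":4},{"turn":6},{"turn":8},{"turn":10}]'; python3 -c "
from h import *
st();rows([.454,.249,.105],-90.4);print(ctrl.get_state()['joint_positions'])"
```

```text
time: 2.35
position: [0.4538, 0.2509, 0.1999]
tool_rot: [-2.661, -1.669, -0.001]
ft_force: [0.4, 0.5, -0.4]
grip_width: 0.573
grip_force: 0.0
t 2.35 p [0.4538 0.2509 0.1999] f [ 0.4  0.5 -0.4] grip 0.573 0.0
tx,ty,tz [-1.7  1.  94.9] turn 12.92 yaw now -25.8 j7 -0.98
[-0.89151593  0.06289255  0.35038786  1.84328303 -0.02313824  1.23894823
 -0.98442577]$[0]: bad value
```

```bash
python3 -m crank '[{"tx":0,"ty":0,"tz":0,"turn":2},{"tx":-1,"ty":0,"tz":0,"turn":4},{"tx":-1,"ty":1,"tz":0,"turn":6},{"tx":-1.7,"ty":1,"tz":0,"turn":8},{"tx":-1.7,"ty":1,"tz":0,"turn":10}]'; python3 -m crank '[{"tx":0,"ty":0,"tz":0,"turn":2},{"tx":0,"ty":0,"tz":20,"turn":2.9},{"tx":0,"ty":0,"tz":40,"turn":2.9},{"tx":0,"ty":0,"tz":55,"turn":2.9},{"tx":0,"ty":0,"tz":55,"turn":2.9}]' 45 ; python3 -c "
from h import *
st();rows([.454,.249,.105],-90.4);print(ctrl.get_state()['joint_positions'])"
```

```text
time: 2.98
position: [0.4535, 0.2498, 0.1999]
tool_rot: [-3.117, -0.392, -0.0]
ft_force: [0.0, 0.2, -0.4]
grip_width: 0.577
grip_force: 0.0
time: 3.6
position: [0.4528, 0.2494, 0.1438]
tool_rot: [3.14, 0.004, -0.003]
ft_force: [0.0, -0.1, 1.3]
grip_width: 0.517
grip_force: 0.0
t 3.6 p [0.4528 0.2494 0.1438] f [ 0.  -0.1  1.3] grip 0.517 0.0
tx,ty,tz [ 1.3  0.3 38.8] turn 0.11 yaw now -89.8 j7 -2.08
[-0.91843622  0.1128628   0.38803137  1.91268026 -0.04684995  1.12700894
 -2.08049249]
```

```bash
python3 -m crank '[{"tx":1,"ty":0,"tz":20,"turn":0},{"tx":1,"ty":0,"tz":39,"turn":0},{"tx":1,"ty":0,"tz":39,"turn":0},{"tx":1,"ty":0,"tz":39,"turn":0},{"tx":1,"ty":0,"tz":39,"turn":0}]' 45; python3 -m crank '[{"tx":0,"ty":0,"tz":0,"turn":0},{"tx":0,"ty":0,"tz":0,"turn":0},{"tx":0,"ty":0,"tz":0,"turn":0},{"tx":0,"ty":0,"tz":0,"turn":0},{"tx":0,"ty":0,"tz":0,"turn":0}]' 0 20; python3 -c "
from h import *
st();rows([.454,.249,.105],-90.4)"
```

```text
time: 4.22
position: [0.4518, 0.2514, 0.1065]
tool_rot: [-3.14, -0.007, 0.008]
ft_force: [-8.4, 1.2, 4.7]
grip_width: 0.514
grip_force: 5.3
time: 4.85
position: [0.4553, 0.2506, 0.1063]
tool_rot: [-3.14, -0.004, -0.003]
ft_force: [2.4, 2.4, -0.7]
grip_width: 0.106
grip_force: 20.0
t 4.85 p [0.4553 0.2506 0.1063] f [ 2.4  2.4 -0.7] grip 0.106 20.0
tx,ty,tz [-1.3  1.6  1.2] turn 0.11 yaw now -89.9 j7 -2.06
```

```bash
python3 -m crank '[{"tx":-0.2,"ty":-3.7,"tz":0,"turn":-1},{"tx":-1.0,"ty":-9.4,"tz":0,"turn":-2.6},{"tx":-2.5,"ty":-14.4,"tz":0,"turn":-4},{"tx":-4.6,"ty":-19.2,"tz":0,"turn":-5.4},{"tx":-6.2,"ty":-22,"tz":0,"turn":-6.3}]'; python3 -c "
from h import *
s=st();rows([.413,.249,.105],-90);print(R.from_rotvec(s['tool_rot']).as_matrix()[:,1].round(3))"
```

```text
time: 5.48
position: [0.4497, 0.2721, 0.1063]
tool_rot: [-3.021, -0.86, -0.005]
ft_force: [3.9, 0.8, 0.1]
grip_width: 0.106
grip_force: 20.1
t 5.47 p [0.4497 0.2721 0.1063] f [3.9 0.8 0.1] grip 0.106 20.1
tx,ty,tz [-43.3   0.3   1.1] turn 6.36 yaw now -58.2 j7 -1.56
[ 0.527 -0.85   0.001]
```

```bash
python3 -m crank '[{"tx":-0.6,"ty":-7.5,"tz":0,"turn":-2},{"tx":-2.6,"ty":-14.7,"tz":0,"turn":-4},{"tx":-5.8,"ty":-21.5,"tz":0,"turn":-6},{"tx":-10,"ty":-27.6,"tz":0,"turn":-8},{"tx":-15.4,"ty":-32.9,"tz":0,"turn":-10}]';python3 -c "
from h import *
s=st();rows([.413,.249,.105],-90)"; python3 -m crank '[{"tx":-0.6,"ty":-7.5,"tz":0,"turn":-2},{"tx":-2.6,"ty":-14.7,"tz":0,"turn":-4},{"tx":-5.8,"ty":-21.5,"tz":0,"turn":-6},{"tx":-10,"ty":-27.6,"tz":0,"turn":-8},{"tx":-15.4,"ty":-32.9,"tz":0,"turn":-10}]'; python3 -c "
from h import *
s=st();rows([.413,.249,.105],-90)"
```

```text
time: 6.1
position: [0.4201, 0.292, 0.1063]
tool_rot: [2.37, 2.059, 0.007]
ft_force: [5.3, 1.4, -2.3]
grip_width: 0.106
grip_force: 20.0
t 6.1 p [0.4201 0.292  0.1063] f [ 5.3  1.4 -2.3] grip 0.106 20.0
tx,ty,tz [-43.6  -1.    1.2] turn 16.39 yaw now -8.1 j7 -0.77
time: 6.72
position: [0.3861, 0.2816, 0.1063]
tool_rot: [1.276, 2.865, 0.007]
ft_force: [8.2, 2.2, -6.1]
grip_width: 0.109
grip_force: 20.0
t 6.72 p [0.3861 0.2816 0.1063] f [ 8.2  2.2 -6.1] grip 0.109 20.0
tx,ty,tz [-42.3  -1.8   1.4] turn -9.61 yaw now 42.0 j7 0.05
```

```bash
python3 -m crank '[{"tx":-0.6,"ty":-7.5,"tz":0,"turn":-2},{"tx":-2.6,"ty":-14.7,"tz":0,"turn":-4},{"tx":-5.8,"ty":-21.5,"tz":0,"turn":-6},{"tx":-10,"ty":-27.6,"tz":0,"turn":-8},{"tx":-15.4,"ty":-32.9,"tz":0,"turn":-10}]';python3 -c "
from h import *
s=st();rows([.4138,.250,.105],-90)"; python3 -m crank '[{"tx":-0.6,"ty":-7.5,"tz":0,"turn":-2},{"tx":-2.6,"ty":-14.7,"tz":0,"turn":-4},{"tx":-5.8,"ty":-21.5,"tz":0,"turn":-6},{"tx":-10,"ty":-27.6,"tz":0,"turn":-8},{"tx":-15.4,"ty":-32.9,"tz":0,"turn":-10}]'; python3 -c "
from h import *
s=st();rows([.4138,.250,.105],-90);save('side','side1')"
```

```text
time: 7.35
position: [0.3727, 0.2495, 0.1063]
tool_rot: [-0.054, 3.132, 0.008]
ft_force: [11.7, 6.3, -11.6]
grip_width: 0.108
grip_force: 20.0
t 7.35 p [0.3727 0.2495 0.1063] f [ 11.7   6.3 -11.6] grip 0.108 20.0
tx,ty,tz [-41.1  -0.9   1.7] turn 0.4 yaw now 92.0 j7 0.95
time: 7.98
position: [0.3879, 0.2191, 0.1063]
tool_rot: [-1.373, 2.815, 0.006]
ft_force: [8.5, 10.9, -11.9]
grip_width: 0.109
grip_force: 20.1
t 7.97 p [0.3879 0.2191 0.1063] f [  8.5  10.9 -11.9] grip 0.109 20.1
tx,ty,tz [-40.3  -1.4   1.8] turn 10.4 yaw now 142.0 j7 1.91
```

View pics/side1.png

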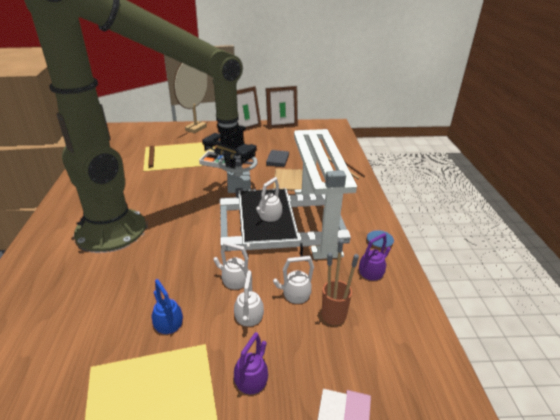

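The finished pot is still upright on the carriage at (270,207), and the tray is nearly out. I'll turn about 19° more, to the stop.

```bash
python3 -m crank '[{"tx":-0.4,"ty":-5.5,"tz":0,"turn":-1.5},{"tx":-1,"ty":-9.8,"tz":0,"turn":-2.7},{"tx":-2.2,"ty":-13.2,"tz":0,"turn":-3.7},{"tx":-2.2,"ty":-13.2,"tz":0,"turn":-3.7},{"tx":-2.2,"ty":-13.2,"tz":0,"turn":-3.7}]';python3 -c "
from h import *
s=st();rows([.4138,.250,.105],-90)"
```

```text
time: 8.65
position: [0.3994, 0.2125, 0.1063]
tool_rot: [-1.801, 2.563, 0.002]
ft_force: [7.2, 9.7, -9.7]
grip_width: 0.106
grip_force: 20.0
t 8.65 p [0.3994 0.2125 0.1063] f [ 7.2  9.7 -9.7] grip 0.106 20.0
tx,ty,tz [-40.2  -0.9   1.7] turn 14.04 yaw now 160.2 j7 2.25
```

```bash
python3 -m crank '[{"tx":0,"ty":0,"tz":0,"turn":0},{"tx":0,"ty":0,"tz":0,"turn":0},{"tx":0,"ty":0,"tz":-30,"turn":0},{"tx":0,"ty":0,"tz":-80,"turn":0},{"tx":0,"ty":0,"tz":-140,"turn":0}]' 22;python3 - <<'E'
from h import *
st()
for n in("top","side"):
    im,d=save(n,n+"2"); np.save(n+"2.npy",d); cl=cloud(n,d)
    for q in("tray_top","pot_done","board","wheel_spoke"):
        print(n,q,[(np.round(r["xyz"],3).tolist(),round(r["confidence"],2)) for r in ctrl.mark_of(n,q)][:6])
    print("done",handle(cl,.505,.005,.045), "tray pts",cv2.minAreaRect(cl.reshape(-1,3)[(abs(cl.reshape(-1,3)[:,2]-.045)<.005)&(abs(cl.reshape(-1,3)[:,0]-.493)<.11)&(abs(cl.reshape(-1,3)[:,1]-.01)<.17)][:,:2].astype(np.float32)))
E
```

```text
time: 9.28
position: [0.3959, 0.2078, 0.2464]
tool_rot: [1.803, -2.569, 0.001]
ft_force: [0.4, 0.9, -0.5]
grip_width: 0.253
grip_force: 0.0
t 9.28 p [0.3959 0.2078 0.2464] f [ 0.4  0.9 -0.5] grip 0.253 0.0
top tray_top [([0.498, 0.009, 0.046], 0.58)]
top pot_done [([0.514, -0.008, 0.042], 0.83), ([0.413, 0.25, 0.106], 0.15)]
top board [([0.625, 0.291, 0.0], 0.56)]
top wheel_spoke [([0.387, 0.188, 0.108], 0.7), ([0.579, -0.313, -0.001], 0.36)]
done (61, array([ 0.5048, -0.0077,  0.1703]), np.float64(48.7), array([0.003 , 0.0197])) tray pts ((0.5017287135124207, -0.00209905207157135), (0.18099920451641083, 0.32284924387931824), 3.4054834842681885)
side tray_top [([0.496, 0.01, 0.048], 0.57)]
side pot_done [([0.508, -0.002, 0.041], 0.69)]
side board [([0.625, 0.283, -0.002], 0.92)]
side wheel_spoke [([0.385, 0.191, 0.105], 0.77)]
done (64, array([ 0.5077, -0.0096,  0.1683]), np.float64(46.9), array([0.0027, 0.0203])) tray pts ((0.4983184039592743, 0.0043448805809021), (0.16920983791351318, 0.3170696794986725), 3.278089761734009)
```

View pics/top2.png

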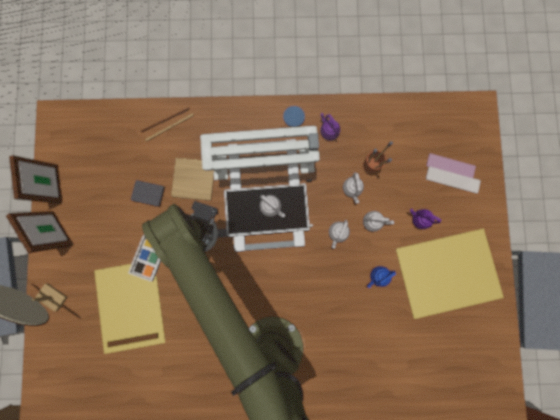

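The carriage is out, with the finished pot at top px (270,205) and its spout at lower right. The other pots are unchanged. I'll unwind the wrist while moving above it. The closing line is −42°, and on the board I'll turn it to about 3° to keep the gripper clear of the lamp.

```bash
python3 -m crank '[{"tx":0,"ty":0,"tz":-10,"turn":2},{"tx":0,"ty":0,"tz":-10,"turn":4},{"tx":0,"ty":0,"tz":-10,"turn":6},{"tx":0,"ty":0,"tz":-10,"turn":8},{"tx":0,"ty":0,"tz":-10,"turn":10}]' 40; python3 -m crank '[{"tx":0,"ty":0,"tz":0,"turn":2},{"tx":0,"ty":0,"tz":0,"turn":4},{"tx":0,"ty":0,"tz":0,"turn":6},{"tx":0,"ty":0,"tz":0,"turn":8},{"tx":0,"ty":0,"tz":0,"turn":10}]' ; python3 -m crank '[{"tx":0,"ty":0,"tz":0,"turn":2},{"tx":0,"ty":0,"tz":0,"turn":4},{"tx":0,"ty":0,"tz":0,"turn":6},{"tx":0,"ty":0,"tz":0,"turn":8},{"tx":0,"ty":0,"tz":0,"turn":10}]' ;  python3 -c "
from h import *
st();rows([.507,-.007,.24],-42)"
```

```text
time: 10.4
position: [0.3965, 0.2087, 0.255]
tool_rot: [0.54, -3.093, 0.001]
ft_force: [-0.4, -0.3, 0.6]
grip_width: 0.459
grip_force: 0.0
time: 11.02
position: [0.3965, 0.2087, 0.255]
tool_rot: [-0.817, -3.032, 0.002]
ft_force: [-0.4, -0.2, 0.6]
grip_width: 0.459
grip_force: 0.0
time: 11.65
position: [0.3965, 0.2087, 0.255]
tool_rot: [-2.023, -2.403, 0.002]
ft_force: [-0.4, -0.3, -0.2]
grip_width: 0.46
grip_force: 0.0
t 11.65 p [0.3965 0.2087 0.255 ] f [-0.4 -0.3 -0.2] grip 0.46 0.0
tx,ty,tz [-231.4   72.1   15. ] turn 10.37 yaw now 9.8 j7 -0.38
```

```bash
python3 -m crank '[{"tx":-46,"ty":14,"tz":0,"turn":2},{"tx":-93,"ty":29,"tz":0,"turn":4},{"tx":-139,"ty":43,"tz":0,"turn":6},{"tx":-185,"ty":58,"tz":0,"turn":8},{"tx":-231.4,"ty":72.1,"tz":15,"turn":10.3}]' 40
python3 - <<'E'
from h import *
st();rows([.507,-.007,.170],-42)
cl=cloud("top",save("top","t3")[1]); print(handle(cl,.507,-.007,.045,r=.045,hi=.135))
cl=cloud("side",save("side","s3")[1]); print(handle(cl,.507,-.007,.045,r=.045,hi=.135))
E
```

```text
time: 12.28
position: [0.5097, -0.0074, 0.241]
tool_rot: [2.857, 1.305, 0.002]
ft_force: [0.5, 1.2, 0.3]
grip_width: 0.464
grip_force: 0.0
t 12.28 p [ 0.5097 -0.0074  0.241 ] f [0.5 1.2 0.3] grip 0.464 0.0
tx,ty,tz [-1.5 -2.4 71. ] turn 0.22 yaw now -40.9 j7 -0.75
None
(65, array([ 0.5076, -0.0101,  0.1682]), np.float64(48.3), array([0.0028, 0.0212]))
```

```bash
python3 -m crank '[{"tx":-1.5,"ty":-1.5,"tz":20,"turn":0.2},{"tx":-1.5,"ty":-1.5,"tz":50,"turn":0.2},{"tx":-1.5,"ty":-1.5,"tz":71,"turn":0.2},{"tx":-1.5,"ty":-1.5,"tz":71,"turn":0.2},{"tx":-1.5,"ty":-1.5,"tz":71,"turn":0.2}]' 40;  python3 -m crank '[{"tx":0,"ty":0,"tz":0,"turn":0},{"tx":0,"ty":0,"tz":0,"turn":0},{"tx":0,"ty":0,"tz":0,"turn":0},{"tx":0,"ty":0,"tz":0,"turn":0},{"tx":0,"ty":0,"tz":0,"turn":0}]' 0 25
```

```text
time: 13.0
position: [0.5068, -0.006, 0.1704]
tool_rot: [2.865, 1.289, 0.001]
ft_force: [0.2, 0.1, 0.0]
grip_width: 0.461
grip_force: 0.0
time: 13.62
position: [0.5067, -0.0065, 0.17]
tool_rot: [2.865, 1.288, 0.001]
ft_force: [0.9, -0.2, 0.8]
grip_width: 0.105
grip_force: 25.0
```

```bash
python3 -m crank '[{"tx":0,"ty":0,"tz":-15,"turn":0},{"tx":0,"ty":0,"tz":-45,"turn":0},{"tx":0,"ty":0,"tz":-85,"turn":0},{"tx":0,"ty":0,"tz":-115,"turn":0},{"tx":0,"ty":0,"tz":-120,"turn":0}]'; python3 -c "
from h import *
st();rows([.46,.27,.29],3);rows([.622,.293,.29],3)"
```

```text
time: 14.25
position: [0.5073, -0.0062, 0.2921]
tool_rot: [2.865, 1.288, 0.006]
ft_force: [1.1, 0.5, -4.0]
grip_width: 0.102
grip_force: 25.0
t 14.25 p [ 0.5073 -0.0062  0.2921] f [ 1.1  0.5 -4. ] grip 0.102 25.0
tx,ty,tz [ 175.2 -218.7    2.1] turn -8.92 yaw now -41.6 j7 -0.77
tx,ty,tz [ 299.9 -112.8    2.7] turn -8.92 yaw now -41.6 j7 -0.77
```

```bash
python3 -m crank '[{"tx":18,"ty":-22,"tz":0,"turn":-0.8},{"tx":53,"ty":-66,"tz":0,"turn":-2.5},{"tx":90,"ty":-112,"tz":0,"turn":-4.4},{"tx":126,"ty":-158,"tz":0,"turn":-6.2},{"tx":155,"ty":-194,"tz":0,"turn":-8}]'; python3 -c "
from h import *
st();rows([.622,.293,.29],3)"
```

```text
time: 14.88
position: [0.4614, 0.2422, 0.2878]
tool_rot: [-2.239, -2.2, 0.004]
ft_force: [0.5, 0.9, -3.4]
grip_width: 0.105
grip_force: 25.0
t 14.88 p [0.4614 0.2422 0.2878] f [ 0.5  0.9 -3.4] grip 0.105 25.0
tx,ty,tz [ 53.6 159.7  -2.8] turn -0.8 yaw now -1.0 j7 -0.55
```

```bash
python3 -m crank '[{"tx":20,"ty":20,"tz":0,"turn":-0.2},{"tx":45,"ty":65,"tz":0,"turn":-0.5},{"tx":53,"ty":110,"tz":0,"turn":-0.8},{"tx":53.6,"ty":148,"tz":0,"turn":-0.8},{"tx":53.6,"ty":160,"tz":0,"turn":-0.8}]'; python3 -m crank '[{"tx":0,"ty":0,"tz":15,"turn":0},{"tx":0,"ty":0,"tz":50,"turn":0},{"tx":0,"ty":0,"tz":90,"turn":0},{"tx":0,"ty":0,"tz":125,"turn":0},{"tx":0,"ty":0,"tz":140,"turn":0}]';python3 -c "
from h import *
st();rows([.622,.293,.1355],3); save('top','t4'); save('side','s4')
a=cv2.imread('pics/t4.png')[100:260,120:300];b=cv2.imread('pics/s4.png')[90:250,200:380]
cv2.imwrite('pics/c4.png',cv2.resize(np.hstack([a,b]),None,fx=2.2,fy=2.2))"
```

```text
time: 15.5
position: [0.6264, 0.2876, 0.2862]
tool_rot: [-2.173, -2.267, 0.007]
ft_force: [-0.3, -0.5, -3.3]
grip_width: 0.105
grip_force: 25.0
time: 16.12
position: [0.6219, 0.2877, 0.1461]
tool_rot: [-2.17, -2.267, 0.009]
ft_force: [-0.8, -0.7, -3.7]
grip_width: 0.103
grip_force: 25.0
t 16.12 p [0.6219 0.2877 0.1461] f [-0.8 -0.7 -3.7] grip 0.103 25.0
tx,ty,tz [ 5.3  0.4 10.6] turn -0.1 yaw now 2.5 j7 -0.4
```

View pics/c4.png

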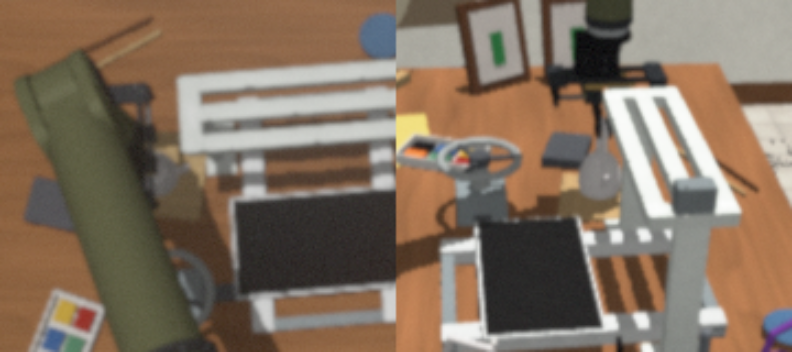

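The pot hangs upright over the board (left crop at (175,180), right crop at (600,175)). I'll lower it gently.

```bash
python3 -m crank '[{"tx":0,"ty":0,"tz":4,"turn":0},{"tx":0,"ty":0,"tz":7,"turn":0},{"tx":0,"ty":0,"tz":9.5,"turn":0},{"tx":0,"ty":0,"tz":10.5,"turn":0},{"tx":0,"ty":0,"tz":10.5,"turn":0}]'
```

```text
time: 16.85
position: [0.6257, 0.2876, 0.1393]
tool_rot: [2.174, 2.268, 0.0]
ft_force: [0.0, -0.9, -3.7]
grip_width: 0.105
grip_force: 25.0
```

```bash
python3 -m crank '[{"tx":0,"ty":0,"tz":1,"turn":0},{"tx":0,"ty":0,"tz":2,"turn":0},{"tx":0,"ty":0,"tz":3,"turn":0},{"tx":0,"ty":0,"tz":3,"turn":0},{"tx":0,"ty":0,"tz":3,"turn":0}]'
```

```text
time: 17.48
position: [0.6258, 0.2876, 0.1368]
tool_rot: [2.174, 2.268, 0.001]
ft_force: [-0.6, 0.0, 0.0]
grip_width: 0.105
grip_force: 25.0
```

```bash
python3 -m crank '[{"tx":0,"ty":0,"tz":0,"turn":0},{"tx":0,"ty":0,"tz":0,"turn":0},{"tx":0,"ty":0,"tz":-15,"turn":0},{"tx":0,"ty":0,"tz":-55,"turn":0},{"tx":0,"ty":0,"tz":-110,"turn":0}]' 36; python3 -m crank '[{"tx":0,"ty":-30,"tz":-30,"turn":0},{"tx":0,"ty":-80,"tz":-50,"turn":0},{"tx":0,"ty":-130,"tz":-60,"turn":0},{"tx":0,"ty":-180,"tz":-60,"turn":0},{"tx":0,"ty":-180,"tz":-60,"turn":0}]'
python3 - <<'E'
from h import *
st()
for n in("top","side"):
    im,d=save(n,n+"5"); cl=cloud(n,d)
    print(n,"done",handle(cl,.625,.288,.01))
    for x,y in((.579,-.312),(.447,-.383),(.412,-.254)): print(handle(cl,x,y))
rows([.576,-.3145,.30],97);rows([.447,-.385,.30],171);rows([.411,-.256,.30],64)
E
```

```text
time: 18.1
position: [0.6251, 0.2874, 0.2472]
tool_rot: [-2.174, -2.267, 0.002]
ft_force: [1.3, 0.9, 0.5]
grip_width: 0.408
grip_force: 0.0
time: 18.73
position: [0.4429, 0.2811, 0.3086]
tool_rot: [-2.169, -2.272, -0.005]
ft_force: [0.8, 0.2, 0.7]
grip_width: 0.416
grip_force: 0.0
t 18.73 p [0.4429 0.2811 0.3086] f [0.8 0.2 0.7] grip 0.416 0.0
top done (59, array([0.621 , 0.2864, 0.136 ]), np.float64(94.3), array([0.0028, 0.0204]))
(58, array([ 0.5734, -0.3145,  0.1262]), np.float64(6.9), array([0.0029, 0.0199]))
(59, array([ 0.4454, -0.3817,  0.1268]), np.float64(81.9), array([0.0029, 0.0196]))
(60, array([ 0.4087, -0.2549,  0.1261]), np.float64(154.2), array([0.0029, 0.0203]))
side done (36, array([0.6234, 0.2783, 0.1335]), np.float64(93.1), array([0.0031, 0.0215]))
(115, array([ 0.5769, -0.3164,  0.1247]), np.float64(5.9), array([0.0024, 0.0205]))
(103, array([ 0.4474, -0.392 ,  0.1256]), np.float64(80.6), array([0.0029, 0.0202]))
(107, array([ 0.4132, -0.2583,  0.1243]), np.float64(154.0), array([0.0026, 0.0214]))
tx,ty,tz [-599.6  104.3    7.3] turn 17.09 yaw now 2.4 j7 -0.57
tx,ty,tz [-664.6  -27.5    6.8] turn 2.29 yaw now 2.4 j7 -0.57
tx,ty,tz [-534.2  -58.     7. ] turn -12.31 yaw now 2.4 j7 -0.57
```

The finished pot stands on the board, measured at (0.623,0.284). Next come the waiting pots, starting with the nearest one at (0.4115,−0.254), which goes to the left slot.

```bash
python3 -m crank '[{"tx":-50,"ty":-5,"tz":0,"turn":2},{"tx":-105,"ty":-10,"tz":0,"turn":4},{"tx":-160,"ty":-16,"tz":0,"turn":6},{"tx":-215,"ty":-22,"tz":0,"turn":8},{"tx":-270,"ty":-28,"tz":0,"turn":10}]';  python3 -c "
from h import *
st();rows([.4115,-.254,.22],64)"
```

```text
time: 19.45
position: [0.4302, 0.0063, 0.3069]
tool_rot: [2.933, 1.125, 0.002]
ft_force: [1.6, -1.0, 0.1]
grip_width: 0.418
grip_force: 0.0
t 19.45 p [0.4302 0.0063 0.3069] f [ 1.6 -1.   0.1] grip 0.418 0.0
tx,ty,tz [-188.   180.9   86.9] turn 13.59 yaw now -48.0 j7 -0.97
```

```bash
python3 -m crank '[{"tx":-37,"ty":36,"tz":0,"turn":2},{"tx":-75,"ty":72,"tz":0,"turn":4},{"tx":-113,"ty":108,"tz":0,"turn":6},{"tx":-150,"ty":144,"tz":0,"turn":8},{"tx":-188,"ty":181,"tz":20,"turn":10}]';  python3 -c "
from h import *
st();rows([.4115,-.254,.19],64)"
```

```text
time: 20.08
position: [0.4137, -0.255, 0.2881]
tool_rot: [3.132, -0.219, 0.007]
ft_force: [1.0, -0.9, -1.4]
grip_width: 0.415
grip_force: 0.0
t 20.07 p [ 0.4137 -0.255   0.2881] f [ 1.  -0.9 -1.4] grip 0.415 0.0
tx,ty,tz [-2.8 -0.9 98.1] turn 3.6 yaw now -98.0 j7 -1.25
```

```bash
python3 -m crank '[{"tx":-2,"ty":-1,"tz":20,"turn":1.8},{"tx":-2.5,"ty":-1,"tz":50,"turn":3.6},{"tx":-2.5,"ty":-1,"tz":80,"turn":3.6},{"tx":-2.5,"ty":-1,"tz":98,"turn":3.6},{"tx":-2.5,"ty":-1,"tz":98,"turn":3.6}]';  python3 -c "
from h import *
cl=cloud('side',save('side','s6')[1]); print(handle(cl,.4115,-.254,r=.045,hi=.135))
st();rows([.4115,-.254,.125],64)"
```

```text
time: 20.7
position: [0.4096, -0.2511, 0.1874]
tool_rot: [3.062, -0.698, -0.004]
ft_force: [0.1, 0.0, -0.5]
grip_width: 0.408
grip_force: 0.0
(105, array([ 0.4128, -0.2578,  0.1243]), np.float64(154.9), array([0.0024, 0.0212]))
t 20.75 p [ 0.4103 -0.2512  0.1885] f [ 0.1 -0.2  0.4] grip 0.415 0.0
tx,ty,tz [ 2.3  1.9 63.5] turn 0.06 yaw now -115.7 j7 -1.53
```

```bash
python3 -m crank '[{"tx":2,"ty":2,"tz":20,"turn":0},{"tx":2,"ty":2,"tz":45,"turn":0},{"tx":2,"ty":2,"tz":63,"turn":0},{"tx":2,"ty":2,"tz":63,"turn":0},{"tx":2,"ty":2,"tz":63,"turn":0}]';  python3 -m crank '[{"tx":0,"ty":0,"tz":0,"turn":0},{"tx":0,"ty":0,"tz":0,"turn":0},{"tx":0,"ty":0,"tz":0,"turn":0},{"tx":0,"ty":0,"tz":0,"turn":0},{"tx":0,"ty":0,"tz":-15,"turn":0}]' 0 25;  python3 -m crank '[{"tx":0,"ty":0,"tz":-25,"turn":0},{"tx":0,"ty":0,"tz":-65,"turn":0},{"tx":0,"ty":0,"tz":-105,"turn":0},{"tx":0,"ty":0,"tz":-135,"turn":0},{"tx":0,"ty":0,"tz":-145,"turn":0}]';python3 -c "
from h import *
st();rows([.4917,.104,.285],93)"
```

```text
time: 21.38
position: [0.4121, -0.2535, 0.1267]
tool_rot: [3.063, -0.696, 0.004]
ft_force: [0.0, -0.3, -0.8]
grip_width: 0.418
grip_force: 0.0
time: 22.0
position: [0.4098, -0.252, 0.1395]
tool_rot: [-3.063, 0.696, 0.006]
ft_force: [-0.7, -0.3, -2.0]
grip_width: 0.105
grip_force: 25.0
time: 22.62
position: [0.4117, -0.2531, 0.2876]
tool_rot: [3.064, -0.696, 0.006]
ft_force: [1.0, -0.1, -2.7]
grip_width: 0.105
grip_force: 25.0
t 22.62 p [ 0.4117 -0.2531  0.2876] f [ 1.  -0.1 -2.7] grip 0.105 25.0
tx,ty,tz [ -82.2 -356.6    2.6] turn -5.72 yaw now -115.6 j7 -1.56
```

```bash
python3 -m crank '[{"tx":-6,"ty":-25,"tz":0,"turn":-0.5},{"tx":-17,"ty":-72,"tz":0,"turn":-1.5},{"tx":-29,"ty":-124,"tz":0,"turn":-2.6},{"tx":-40,"ty":-176,"tz":0,"turn":-3.6},{"tx":-51,"ty":-220,"tz":0,"turn":-4.6}]'; python3 -m crank '[{"tx":-12,"ty":-50,"tz":0,"turn":-0.5},{"tx":-20,"ty":-95,"tz":0,"turn":-1.1},{"tx":-20,"ty":-120,"tz":0,"turn":-1.1},{"tx":-20,"ty":-130,"tz":0,"turn":-1.1},{"tx":-20,"ty":-130,"tz":0,"turn":-1.1}]' ;python3 -c "
from h import *
st();rows([.4917,.104,.176],93)"
```

```text
time: 23.25
position: [0.4592, -0.0285, 0.2836]
tool_rot: [-3.141, 0.061, 0.004]
ft_force: [0.9, -0.1, -2.3]
grip_width: 0.102
grip_force: 25.0
time: 23.88
position: [0.4454, 0.0987, 0.2844]
tool_rot: [3.14, 0.082, -0.003]
ft_force: [-0.1, -0.1, -2.4]
grip_width: 0.104
grip_force: 25.0
t 23.88 p [0.4454 0.0987 0.2844] f [-0.1 -0.1 -2.4] grip 0.104 25.0
tx,ty,tz [ 46.7  -2.9 108.3] turn -0.0 yaw now -87.0 j7 -1.81
```

```bash
python3 -m crank '[{"tx":15,"ty":-1,"tz":0,"turn":0},{"tx":36,"ty":-3,"tz":15,"turn":0},{"tx":47,"ty":-3,"tz":50,"turn":0},{"tx":47,"ty":-3,"tz":85,"turn":0},{"tx":47,"ty":-3,"tz":105,"turn":0}]'; python3 -m crank '[{"tx":0,"ty":0,"tz":2,"turn":0},{"tx":0,"ty":0,"tz":4,"turn":0},{"tx":0,"ty":0,"tz":6,"turn":0},{"tx":0,"ty":0,"tz":8,"turn":0},{"tx":0,"ty":0,"tz":8,"turn":0}]' ;python3 -c "
from h import *
st();rows([.4917,.104,.171],93)"
```

```text
time: 24.5
position: [0.493, 0.1021, 0.178]
tool_rot: [3.139, 0.076, -0.004]
ft_force: [-0.7, 0.6, -2.7]
grip_width: 0.101
grip_force: 25.0
time: 25.12
position: [0.4928, 0.1039, 0.1725]
tool_rot: [-3.14, -0.08, -0.001]
ft_force: [-0.8, -0.1, -2.7]
grip_width: 0.106
grip_force: 25.0
t 25.12 p [0.4928 0.1039 0.1725] f [-0.8 -0.1 -2.7] grip 0.106 25.0
tx,ty,tz [-1.1 -0.1  1.5] turn -0.02 yaw now -87.1 j7 -1.77
```

```bash
python3 -m crank '[{"tx":0,"ty":0,"tz":1,"turn":0},{"tx":0,"ty":0,"tz":2,"turn":0},{"tx":0,"ty":0,"tz":2.5,"turn":0},{"tx":0,"ty":0,"tz":2.5,"turn":0},{"tx":0,"ty":0,"tz":2.5,"turn":0}]'
```

```text
time: 25.75
position: [0.4928, 0.1039, 0.1698]
tool_rot: [-3.141, -0.08, -0.0]
ft_force: [-0.1, -0.7, -2.5]
grip_width: 0.105
grip_force: 25.0
```

```bash
python3 -m crank '[{"tx":0,"ty":0,"tz":0.7,"turn":0},{"tx":0,"ty":0,"tz":1.4,"turn":0},{"tx":0,"ty":0,"tz":2,"turn":0},{"tx":0,"ty":0,"tz":2,"turn":0},{"tx":0,"ty":0,"tz":2,"turn":0}]'
```

```text
time: 26.38
position: [0.4936, 0.1038, 0.1693]
tool_rot: [-3.14, -0.079, -0.003]
ft_force: [-1.6, -0.5, 6.1]
grip_width: 0.105
grip_force: 25.0
```

```bash
python3 -m crank '[{"tx":0,"ty":0,"tz":0,"turn":0},{"tx":0,"ty":0,"tz":0,"turn":0},{"tx":0,"ty":0,"tz":-15,"turn":0},{"tx":0,"ty":0,"tz":-55,"turn":0},{"tx":0,"ty":0,"tz":-115,"turn":0}]' 36;python3 -c "
from h import *
st();rows([.448,-.381,.22],171.5)
d=save('side','s7')[1]; cl=cloud('side',d); print(handle(cl,.493,.103,.045)); d=save('top','t7')[1]; cl=cloud('top',d)
for x,y in((.579,-.312),(.447,-.383)): print(handle(cl,x,y))"
```

```text
time: 27.0
position: [0.4918, 0.1037, 0.2833]
tool_rot: [3.14, 0.08, -0.004]
ft_force: [1.7, -0.5, 0.1]
grip_width: 0.407
grip_force: 0.0
t 27.0 p [0.4918 0.1037 0.2833] f [ 1.7 -0.5  0.1] grip 0.407 0.0
tx,ty,tz [-68.2 481.8  63.9] turn -15.72 yaw now -87.1 j7 -1.78
(73, array([0.4947, 0.0998, 0.1675]), np.float64(4.9), array([0.0029, 0.0206]))
(58, array([ 0.5735, -0.3146,  0.1258]), np.float64(7.1), array([0.0029, 0.0199]))
(59, array([ 0.4454, -0.3818,  0.1266]), np.float64(81.9), array([0.0029, 0.0197]))
```

```bash
python3 -m crank '[{"tx":-8,"ty":55,"tz":0,"turn":-2},{"tx":-16,"ty":115,"tz":0,"turn":-4},{"tx":-24,"ty":175,"tz":0,"turn":-6},{"tx":-33,"ty":235,"tz":0,"turn":-8},{"tx":-41,"ty":295,"tz":0,"turn":-10}]';python3 -c "
from h import *
st();rows([.448,-.381,.22],171.5)"
```

```text
time: 27.72
position: [0.4691, -0.1731, 0.2835]
tool_rot: [2.84, 1.342, 0.003]
ft_force: [1.0, -0.6, 0.7]
grip_width: 0.417
grip_force: 0.0
t 27.73 p [ 0.4691 -0.1731  0.2835] f [ 1.  -0.6  0.7] grip 0.417 0.0
tx,ty,tz [-174.   115.7   63.4] turn -6.18 yaw now -39.4 j7 -0.4
```

```bash
python3 -m crank '[{"tx":-45,"ty":30,"tz":0,"turn":-2},{"tx":-92,"ty":61,"tz":0,"turn":-4},{"tx":-140,"ty":93,"tz":10,"turn":-6.2},{"tx":-174,"ty":115,"tz":40,"turn":-6.2},{"tx":-174,"ty":115.7,"tz":63,"turn":-6.2}]';python3 -c "
from h import *
st();rows([.448,-.381,.125],171.5)
cl=cloud('side',save('side','s8')[1]); print(handle(cl,.448,-.381,r=.045,hi=.135))"
```

```text
time: 28.35
position: [0.4445, -0.3841, 0.2193]
tool_rot: [2.39, 2.037, -0.004]
ft_force: [-0.5, 0.4, 0.1]
grip_width: 0.417
grip_force: 0.0
t 28.35 p [ 0.4445 -0.3841  0.2193] f [-0.5  0.4  0.1] grip 0.417 0.0
tx,ty,tz [ 3.9  3.  94.2] turn -0.12 yaw now -9.1 j7 0.63
(51, array([ 0.4816, -0.3935,  0.1278]), np.float64(80.0), array([0.0028, 0.0125]))
```

The side view shows the pot's handle elsewhere, so it may have been knocked. I'll measure again.

```bash
python3 -c "
from h import *
d=save('side','s9')[1]; cl=cloud('side',d); print(handle(cl,.486,-.385,r=.05,hi=.14)); print(handle(cl,.577,-.313,r=.05,hi=.14))
for n in ('side','top'):
    if n=='top': cl=cloud('top',save('top','t9')[1]); print(handle(cl,.486,-.385,r=.05,hi=.14),handle(cl,.577,-.313,r=.05,hi=.14))
    print(n,[(np.round(r['xyz'],3).tolist(),round(r['confidence'],2)) for r in ctrl.mark_of(n,'pot_b')])
a=cv2.imread('pics/s9.png')[200:400,150:420];cv2.imwrite('pics/c9.png',cv2.resize(a,None,fx=2.9,fy=2.9))"
```

```text
(94, array([ 0.4802, -0.4083,  0.1261]), np.float64(83.1), array([0.0028, 0.0194]))
(116, array([ 0.5773, -0.3165,  0.1247]), np.float64(5.6), array([0.0025, 0.0205]))
side [([0.45, -0.568, 0.001], 0.96), ([0.802, -0.238, -0.0], 0.83), ([0.48, -0.398, 0.002], 0.81), ([0.24, -0.399, -0.001], 0.75), ([0.494, 0.101, 0.049], 0.67), ([0.577, -0.315, 0.001], 0.6)]
(18, array([ 0.4805, -0.3766,  0.1242]), np.float64(86.4), array([0.0028, 0.0061])) (58, array([ 0.5733, -0.3144,  0.1268]), np.float64(6.8), array([0.003, 0.02 ]))
top [([0.578, -0.314, 0.004], 0.75), ([0.798, -0.234, -0.001], 0.71), ([0.479, -0.401, -0.001], 0.7), ([0.494, 0.108, 0.046], 0.67), ([0.245, -0.399, 0.001], 0.55), ([0.386, 0.191, 0.107], 0.51)]
```

View pics/c9.png

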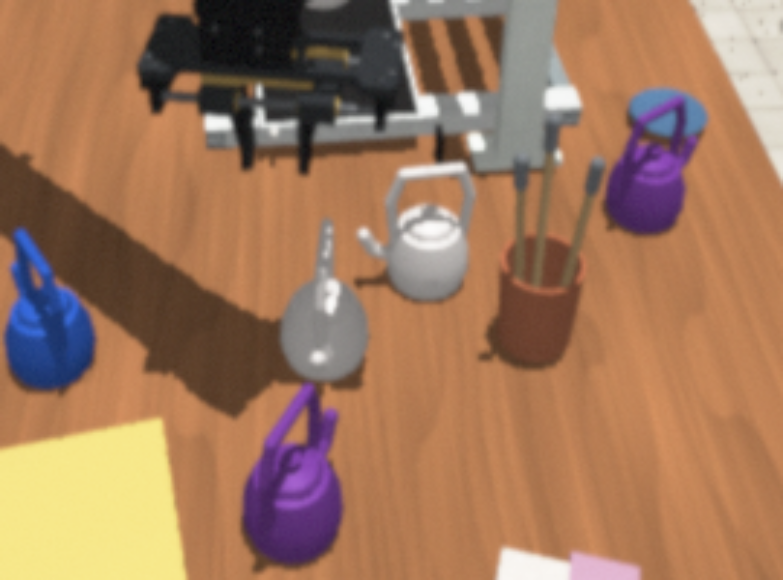

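The picture shows the white pot knocked about 35 mm to (0.481,−0.397), still upright at crop px (325,330), with P1 beside it at (427,240). I'll correct and grasp it there.

```bash
python3 -c "
from h import *
rows([.4807,-.397,.19],173.5)"
```

```text
tx,ty,tz [-13.4  35.   30.9] turn -0.43 yaw now -8.6 j7 0.63
```

```bash
python3 -m crank '[{"tx":-7,"ty":18,"tz":0,"turn":-0.4},{"tx":-13.4,"ty":35,"tz":0,"turn":-0.4},{"tx":-13.4,"ty":35,"tz":31,"turn":-0.4},{"tx":-13.4,"ty":35,"tz":31,"turn":-0.4},{"tx":-13.4,"ty":35,"tz":31,"turn":-0.4}]';python3 -c "
from h import *
rows([.4807,-.397,.125],173.5);cl=cloud('side',save('side','s10')[1]); print(handle(cl,.48,-.405,r=.045,hi=.135))"
```

```text
time: 29.22
position: [0.4805, -0.3975, 0.1904]
tool_rot: [2.346, 2.087, 0.002]
ft_force: [-0.8, -0.7, 0.0]
grip_width: 0.415
grip_force: 0.0
tx,ty,tz [ 0.6 -0.  65.4] turn -0.03 yaw now -6.7 j7 0.7
(100, array([ 0.4799, -0.4099,  0.1254]), np.float64(83.2), array([0.0028, 0.0196]))
```

```bash
python3 -m crank '[{"tx":0,"ty":0,"tz":20,"turn":0},{"tx":0,"ty":0,"tz":45,"turn":0},{"tx":0,"ty":0,"tz":64.5,"turn":0},{"tx":0,"ty":0,"tz":64.5,"turn":0},{"tx":0,"ty":0,"tz":64.5,"turn":0}]';  python3 -m crank '[{"tx":0,"ty":0,"tz":0,"turn":0},{"tx":0,"ty":0,"tz":0,"turn":0},{"tx":0,"ty":0,"tz":0,"turn":0},{"tx":0,"ty":0,"tz":0,"turn":0},{"tx":0,"ty":0,"tz":-15,"turn":0}]' 0 25;  python3 -m crank '[{"tx":0,"ty":0,"tz":-25,"turn":0},{"tx":0,"ty":0,"tz":-70,"turn":0},{"tx":0,"ty":0,"tz":-115,"turn":0},{"tx":0,"ty":0,"tz":-140,"turn":0},{"tx":0,"ty":0,"tz":-150,"turn":0}]';python3 -c "
from h import *
st();rows([.497,.009,.29],93)"
```

```text
time: 29.9
position: [0.4799, -0.398, 0.1247]
tool_rot: [2.347, 2.087, 0.0]
ft_force: [-0.4, -0.6, 0.5]
grip_width: 0.413
grip_force: 0.0
time: 30.52
position: [0.4787, -0.3966, 0.1381]
tool_rot: [-2.345, -2.085, 0.001]
ft_force: [-0.4, -0.9, -2.0]
grip_width: 0.106
grip_force: 24.9
time: 31.15
position: [0.4798, -0.3982, 0.2914]
tool_rot: [2.346, 2.086, 0.002]
ft_force: [-0.7, 0.4, -3.1]
grip_width: 0.108
grip_force: 24.9
t 31.15 p [ 0.4798 -0.3982  0.2914] f [-0.7  0.4 -3.1] grip 0.108 24.9
tx,ty,tz [406.4 -30.7   1. ] turn 16.05 yaw now -6.7 j7 0.67
```

```bash
python3 -m crank '[{"tx":22,"ty":-2,"tz":0,"turn":1.5},{"tx":70,"ty":-5,"tz":0,"turn":3.5},{"tx":122,"ty":-9,"tz":0,"turn":5.5},{"tx":174,"ty":-13,"tz":0,"turn":7.5},{"tx":220,"ty":-17,"tz":0,"turn":9.5}]';python3 -c "
from h import *
st();rows([.497,.009,.29],93)"
```

```text
time: 31.78
position: [0.4879, -0.1811, 0.2883]
tool_rot: [-2.976, -1.0, 0.002]
ft_force: [0.3, 0.2, -2.6]
grip_width: 0.102
grip_force: 25.0
t 31.77 p [ 0.4879 -0.1811  0.2883] f [ 0.3  0.2 -2.6] grip 0.102 25.0
tx,ty,tz [ 122.  -146.    -1.5] turn 6.83 yaw now -52.8 j7 -0.61
```

```bash
python3 -m crank '[{"tx":30,"ty":-36,"tz":0,"turn":1.8},{"tx":66,"ty":-79,"tz":0,"turn":3.8},{"tx":100,"ty":-120,"tz":0,"turn":5.7},{"tx":118,"ty":-141,"tz":0,"turn":6.8},{"tx":122,"ty":-146,"tz":0,"turn":6.8}]';python3 -c "
from h import *
st();rows([.497,.009,.176],93)"
```

```text
time: 32.4
position: [0.496, 0.0097, 0.2883]
tool_rot: [-3.139, -0.103, 0.003]
ft_force: [0.6, -0.1, -2.2]
grip_width: 0.103
grip_force: 25.0
t 32.4 p [0.496  0.0097 0.2883] f [ 0.6 -0.1 -2.2] grip 0.103 25.0
tx,ty,tz [  1.2   0.8 112.3] turn 0.15 yaw now -86.3 j7 -1.59
```

```bash
python3 -m crank '[{"tx":1,"ty":0,"tz":20,"turn":0.1},{"tx":1,"ty":0,"tz":55,"turn":0.1},{"tx":1,"ty":0,"tz":90,"turn":0.1},{"tx":1,"ty":0,"tz":110,"turn":0.1},{"tx":1,"ty":0,"tz":115,"turn":0.1}]';python3 -m crank '[{"tx":0,"ty":0,"tz":0,"turn":0},{"tx":0,"ty":0,"tz":1,"turn":0},{"tx":0,"ty":0,"tz":2,"turn":0},{"tx":0,"ty":0,"tz":3,"turn":0},{"tx":0,"ty":0,"tz":3,"turn":0}]'
```

```text
time: 33.02
position: [0.4964, 0.0054, 0.1727]
tool_rot: [3.14, 0.079, -0.006]
ft_force: [-0.4, 0.1, -1.3]
grip_width: 0.107
grip_force: 25.0
time: 33.65
position: [0.4977, 0.0073, 0.1714]
tool_rot: [-3.14, -0.081, -0.0]
ft_force: [-0.5, -0.4, -1.8]
grip_width: 0.106
grip_force: 25.0
```

```bash
python3 -m crank '[{"tx":0,"ty":0,"tz":0.7,"turn":0},{"tx":0,"ty":0,"tz":1.4,"turn":0},{"tx":0,"ty":0,"tz":2,"turn":0},{"tx":0,"ty":0,"tz":2,"turn":0},{"tx":0,"ty":0,"tz":2,"turn":0}]'; python3 -m crank '[{"tx":0,"ty":0,"tz":0.7,"turn":0},{"tx":0,"ty":0,"tz":0.7,"turn":0},{"tx":0,"ty":0,"tz":0.7,"turn":0},{"tx":0,"ty":0,"tz":0.7,"turn":0},{"tx":0,"ty":0,"tz":0.7,"turn":0}]'
```

```text
time: 34.28
position: [0.4977, 0.0072, 0.1694]
tool_rot: [-3.14, -0.081, 0.0]
ft_force: [-0.1, -0.6, -2.5]
grip_width: 0.107
grip_force: 25.0
time: 34.9
position: [0.4977, 0.0072, 0.1687]
tool_rot: [-3.14, -0.081, 0.0]
ft_force: [0.4, 0.4, -3.0]
grip_width: 0.105
grip_force: 25.0
```

```bash
python3 -m crank '[{"tx":0,"ty":0,"tz":0.6,"turn":0},{"tx":0,"ty":0,"tz":1.2,"turn":0},{"tx":0,"ty":0,"tz":1.2,"turn":0},{"tx":0,"ty":0,"tz":1.2,"turn":0},{"tx":0,"ty":0,"tz":1.2,"turn":0}]'
```

```text
time: 35.52
position: [0.4983, 0.007, 0.1683]
tool_rot: [-3.14, -0.08, -0.002]
ft_force: [-0.7, -2.4, 5.2]
grip_width: 0.101
grip_force: 25.1
```

Contact confirmed. Release, lift, and measure the last pot.

```bash
python3 -m crank '[{"tx":0,"ty":0,"tz":0,"turn":0},{"tx":0,"ty":0,"tz":0,"turn":0},{"tx":0,"ty":0,"tz":-15,"turn":0},{"tx":0,"ty":0,"tz":-55,"turn":0},{"tx":0,"ty":0,"tz":-115,"turn":0}]' 36;python3 -c "
from h import *
st();cl=cloud('side',save('side','s11')[1]); print(handle(cl,.493,.103,.045),handle(cl,.498,.005,.045),handle(cl,.577,-.313)); cl=cloud('top',save('top','t11')[1])
print(handle(cl,.577,-.313),handle(cl,.625,.288,.01))
rows([.5765,-.3135,.25],97)"
```

```text
time: 36.15
position: [0.4967, 0.0072, 0.283]
tool_rot: [-3.14, -0.081, 0.005]
ft_force: [0.9, 0.1, 0.3]
grip_width: 0.406
grip_force: 0.0
t 36.15 p [0.4967 0.0072 0.283 ] f [0.9 0.1 0.3] grip 0.406 0.0
(71, array([0.4937, 0.0991, 0.1679]), np.float64(3.5), array([0.0031, 0.0206])) (79, array([0.4953, 0.0031, 0.1681]), np.float64(5.1), array([0.0029, 0.0202])) (116, array([ 0.5773, -0.3163,  0.1246]), np.float64(5.5), array([0.0022, 0.0204]))
(58, array([ 0.5734, -0.3145,  0.1263]), np.float64(7.1), array([0.0029, 0.0199])) (59, array([0.621 , 0.2865, 0.1358]), np.float64(93.9), array([0.0029, 0.0204]))
tx,ty,tz [ 58.2 324.3  40. ] turn -0.81 yaw now -87.1 j7 -1.6
```

```bash
python3 -m crank '[{"tx":10,"ty":58,"tz":0,"turn":-0.4},{"tx":20,"ty":116,"tz":0,"turn":-0.8},{"tx":31,"ty":175,"tz":0,"turn":-0.8},{"tx":41,"ty":232,"tz":0,"turn":-0.8},{"tx":52,"ty":290,"tz":0,"turn":-0.8}]';python3 -m crank '[{"tx":3,"ty":20,"tz":0,"turn":0},{"tx":3,"ty":34,"tz":10,"turn":0},{"tx":3,"ty":34,"tz":50,"turn":0},{"tx":3,"ty":34,"tz":90,"turn":0},{"tx":3,"ty":34,"tz":90,"turn":0}]';python3 -c "
from h import *
st();rows([.5765,-.3135,.125],96.5);cl=cloud('side',save('side','s12')[1]); print(handle(cl,.577,-.316,r=.045,hi=.135))"
```

```text
time: 36.88
position: [0.5653, -0.281, 0.283]
tool_rot: [-3.135, -0.192, -0.002]
ft_force: [0.5, 0.8, -0.2]
grip_width: 0.413
grip_force: 0.0
time: 37.5
position: [0.5702, -0.3097, 0.1886]
tool_rot: [-3.13, -0.194, 0.009]
ft_force: [0.9, 0.0, 0.6]
grip_width: 0.413
grip_force: 0.0
t 37.5 p [ 0.5702 -0.3097  0.1886] f [0.9 0.  0.6] grip 0.413 0.0
tx,ty,tz [ 6.2  4.9 63.5] turn 0.12 yaw now -82.9 j7 -0.8
(114, array([ 0.5771, -0.3161,  0.1244]), np.float64(6.2), array([0.0024, 0.0205]))
```

```bash
python3 -m crank '[{"tx":5,"ty":3.5,"tz":20,"turn":0},{"tx":5,"ty":3.5,"tz":45,"turn":0},{"tx":5,"ty":3.5,"tz":63.5,"turn":0},{"tx":5,"ty":3.5,"tz":63.5,"turn":0},{"tx":5,"ty":3.5,"tz":63.5,"turn":0}]';  python3 -m crank '[{"tx":0,"ty":0,"tz":0,"turn":0},{"tx":0,"ty":0,"tz":0,"turn":0},{"tx":0,"ty":0,"tz":0,"turn":0},{"tx":0,"ty":0,"tz":0,"turn":0},{"tx":0,"ty":0,"tz":-15,"turn":0}]' 0 25;  python3 -m crank '[{"tx":0,"ty":0,"tz":-25,"turn":0},{"tx":0,"ty":0,"tz":-70,"turn":0},{"tx":0,"ty":0,"tz":-115,"turn":0},{"tx":0,"ty":0,"tz":-140,"turn":0},{"tx":0,"ty":0,"tz":-150,"turn":0}]';python3 -c "
from h import *
st();rows([.502,-.086,.29],93)"
```

```text
time: 38.17
position: [0.5776, -0.3163, 0.1296]
tool_rot: [3.136, 0.19, 0.002]
ft_force: [-0.1, -0.7, 0.7]
grip_width: 0.414
grip_force: 0.0
time: 38.8
position: [0.5757, -0.315, 0.1422]
tool_rot: [-3.133, -0.19, 0.006]
ft_force: [0.4, -0.3, -4.0]
grip_width: 0.105
grip_force: 25.0
time: 39.42
position: [0.5772, -0.3167, 0.2958]
tool_rot: [3.135, 0.19, 0.003]
ft_force: [0.3, -0.7, -4.3]
grip_width: 0.104
grip_force: 25.0
t 39.42 p [ 0.5772 -0.3167  0.2958] f [ 0.3 -0.7 -4.3] grip 0.104 25.0
tx,ty,tz [ -46.8 -238.1    5.5] turn 0.78 yaw now -83.1 j7 -0.82
```

```bash
python3 -m crank '[{"tx":-5,"ty":-24,"tz":0,"turn":0.2},{"tx":-15,"ty":-75,"tz":0,"turn":0.4},{"tx":-25,"ty":-127,"tz":0,"turn":0.6},{"tx":-35,"ty":-178,"tz":0,"turn":0.8},{"tx":-44,"ty":-222,"tz":0,"turn":0.8}]';python3 -m crank '[{"tx":-3,"ty":-12,"tz":0,"turn":0},{"tx":-3,"ty":-15,"tz":20,"turn":0},{"tx":-3,"ty":-15,"tz":55,"turn":0},{"tx":-3,"ty":-15,"tz":90,"turn":0},{"tx":-3,"ty":-15,"tz":110,"turn":0}]';python3 -c "
from h import *
st();rows([.502,-.086,.176],93)"
```

```text
time: 40.05
position: [0.505, -0.0989, 0.2927]
tool_rot: [-3.139, -0.082, 0.003]
ft_force: [1.3, -0.0, -4.4]
grip_width: 0.106
grip_force: 25.0
time: 40.67
position: [0.5011, -0.0871, 0.1812]
tool_rot: [3.14, 0.078, -0.006]
ft_force: [0.4, 0.5, -3.2]
grip_width: 0.105
grip_force: 25.0
t 40.67 p [ 0.5011 -0.0871  0.1812] f [ 0.4  0.5 -3.2] grip 0.105 25.0
tx,ty,tz [ 1.  -1.1  5.2] turn -0.03 yaw now -87.1 j7 -1.37
```

```bash
python3 -m crank '[{"tx":0,"ty":0,"tz":1,"turn":0},{"tx":0,"ty":0,"tz":2.5,"turn":0},{"tx":0,"ty":0,"tz":4,"turn":0},{"tx":0,"ty":0,"tz":5.5,"turn":0},{"tx":0,"ty":0,"tz":5.5,"turn":0}]'; python3 -m crank '[{"tx":0,"ty":0,"tz":0.5,"turn":0},{"tx":0,"ty":0,"tz":1,"turn":0},{"tx":0,"ty":0,"tz":1.3,"turn":0},{"tx":0,"ty":0,"tz":1.3,"turn":0},{"tx":0,"ty":0,"tz":1.3,"turn":0}]'
```

```text
time: 41.3
position: [0.5028, -0.0861, 0.1786]
tool_rot: [-3.14, -0.081, -0.0]
ft_force: [0.1, 0.5, -4.4]
grip_width: 0.104
grip_force: 25.0
time: 41.92
position: [0.5027, -0.0861, 0.1771]
tool_rot: [-3.14, -0.081, 0.0]
ft_force: [-0.9, 0.6, -3.8]
grip_width: 0.104
grip_force: 25.0
```

```bash
python3 -m crank '[{"tx":0,"ty":0,"tz":0.5,"turn":0},{"tx":0,"ty":0,"tz":1,"turn":0},{"tx":0,"ty":0,"tz":1.7,"turn":0},{"tx":0,"ty":0,"tz":2,"turn":0},{"tx":0,"ty":0,"tz":2,"turn":0}]'; python3 -m crank '[{"tx":0,"ty":0,"tz":0.5,"turn":0},{"tx":0,"ty":0,"tz":1,"turn":0},{"tx":0,"ty":0,"tz":1.3,"turn":0},{"tx":0,"ty":0,"tz":1.3,"turn":0},{"tx":0,"ty":0,"tz":1.3,"turn":0}]'
```

```text
time: 42.55
position: [0.5027, -0.0861, 0.175]
tool_rot: [-3.14, -0.081, 0.0]
ft_force: [0.3, 0.1, -3.7]
grip_width: 0.103
grip_force: 25.0
time: 43.18
position: [0.5028, -0.0861, 0.1738]
tool_rot: [-3.14, -0.081, 0.0]
ft_force: [-0.0, 0.1, -3.8]
grip_width: 0.103
grip_force: 25.0
```

```bash
python3 -m crank '[{"tx":0,"ty":0,"tz":0.4,"turn":0},{"tx":0,"ty":0,"tz":0.8,"turn":0},{"tx":0,"ty":0,"tz":1.2,"turn":0},{"tx":0,"ty":0,"tz":1.2,"turn":0},{"tx":0,"ty":0,"tz":1.2,"turn":0}]'
```

```text
time: 43.8
position: [0.5031, -0.0859, 0.1731]
tool_rot: [-3.14, -0.081, -0.001]
ft_force: [0.1, 1.5, 0.9]
grip_width: 0.1
grip_force: 25.0
```

```bash
python3 -m crank '[{"tx":0,"ty":0,"tz":0,"turn":0},{"tx":0,"ty":0,"tz":0,"turn":0},{"tx":0,"ty":0,"tz":-15,"turn":0},{"tx":0,"ty":0,"tz":-55,"turn":0},{"tx":0,"ty":0,"tz":-115,"turn":0}]' 36
python3 - <<'E'
from h import *
st()
for n in("side","top"):
    cl=cloud(n,save(n,n+"13")[1]); print([handle(cl,*q) for q in((.493,.103,.045),(.498,.005,.045),(.503,-.086,.045),(.625,.288,.01))])
    for q in("tray_top","wheel_spoke"): print(n,q,[(np.round(r["xyz"],3).tolist(),round(r["confidence"],2)) for r in ctrl.mark_of(n,q)][:3])
rows([.40,.2115,.30],160)
E
```

```text
time: 44.42
position: [0.5018, -0.0863, 0.2885]
tool_rot: [-3.14, -0.08, 0.004]
ft_force: [0.9, 0.5, -0.3]
grip_width: 0.407
grip_force: 0.0
t 44.42 p [ 0.5018 -0.0863  0.2885] f [ 0.9  0.5 -0.3] grip 0.407 0.0
[(40, array([0.4801, 0.0986, 0.167 ]), np.float64(4.0), array([0.0032, 0.0154])), (79, array([0.4956, 0.0029, 0.168 ]), np.float64(3.4), array([0.003 , 0.0204])), (90, array([ 0.5036, -0.0867,  0.1679]), np.float64(1.6), array([0.0028, 0.0204])), (36, array([0.6235, 0.2792, 0.1331]), np.float64(93.7), array([0.0029, 0.0213]))]
side tray_top [([0.497, 0.009, 0.046], 0.74), ([0.625, 0.284, -0.001], 0.45)]
side wheel_spoke [([0.385, 0.192, 0.1], 0.71), ([0.628, 0.284, -0.001], 0.68)]
[(60, array([0.4908, 0.101 , 0.1708]), np.float64(2.7), array([0.0028, 0.0197])), (21, array([0.47  , 0.0037, 0.1681]), np.float64(10.4), array([0.0028, 0.007 ])), None, (55, array([0.621 , 0.2869, 0.1365]), np.float64(93.9), array([0.0028, 0.0199]))]
top tray_top [([0.502, 0.01, 0.046], 0.73)]
top wheel_spoke [([0.39, 0.19, 0.107], 0.79)]
tx,ty,tz [ -86.9 -302.5  -12.5] turn -13.41 yaw now -87.1 j7 -1.4
```

View pics/side13.png

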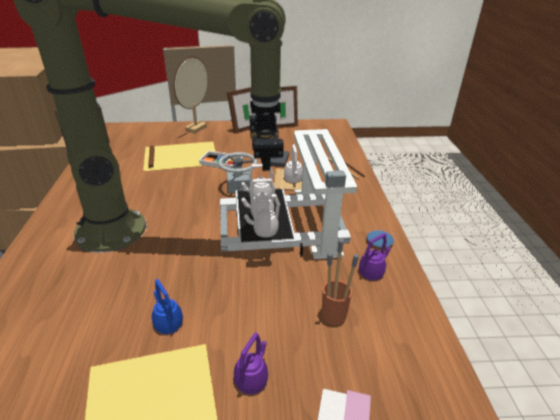

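All three pots stand upright in a row on the carriage (px 262,205), with the finished pot on the board at (293,170). Back to the wheel, winding the wrist to +160°.

```bash
python3 -m crank '[{"tx":-15,"ty":-60,"tz":-12,"turn":-2},{"tx":-32,"ty":-120,"tz":-12,"turn":-4},{"tx":-49,"ty":-180,"tz":-12,"turn":-6},{"tx":-66,"ty":-240,"tz":-12,"turn":-8},{"tx":-87,"ty":-302,"tz":-12,"turn":-10}]' 24; python3 -m crank '[{"tx":0,"ty":0,"tz":0,"turn":-2},{"tx":0,"ty":0,"tz":0,"turn":-4},{"tx":0,"ty":0,"tz":0,"turn":-6},{"tx":0,"ty":0,"tz":0,"turn":-8},{"tx":0,"ty":0,"tz":0,"turn":-10}]';python3 -m crank '[{"tx":0,"ty":0,"tz":0,"turn":-2},{"tx":0,"ty":0,"tz":0,"turn":-4},{"tx":0,"ty":0,"tz":0,"turn":-6},{"tx":0,"ty":0,"tz":0,"turn":-8},{"tx":0,"ty":0,"tz":0,"turn":-10}]';python3 -m crank '[{"tx":0,"ty":0,"tz":0,"turn":-2},{"tx":0,"ty":0,"tz":0,"turn":-4},{"tx":0,"ty":0,"tz":0,"turn":-6},{"tx":0,"ty":0,"tz":0,"turn":-8},{"tx":0,"ty":0,"tz":0,"turn":-10}]'; python3 -c "
from h import *
st();rows([.40,.2115,.25],160)"
```

```text
time: 45.35
position: [0.4, 0.2095, 0.2985]
tool_rot: [-2.808, -1.408, 0.003]
ft_force: [1.0, 0.4, -0.5]
grip_width: 0.274
grip_force: 0.0
time: 45.98
position: [0.4008, 0.2077, 0.2983]
tool_rot: [-1.949, -2.463, 0.004]
ft_force: [-0.4, 0.8, -0.4]
grip_width: 0.275
grip_force: 0.0
time: 46.6
position: [0.4008, 0.2077, 0.2983]
tool_rot: [-0.726, -3.055, 0.003]
ft_force: [0.2, 0.5, 0.9]
grip_width: 0.275
grip_force: 0.0
time: 47.22
position: [0.4008, 0.2077, 0.2983]
tool_rot: [0.633, -3.075, 0.001]
ft_force: [0.0, 0.3, -0.3]
grip_width: 0.274
grip_force: 0.0
t 47.23 p [0.4008 0.2077 0.2983] f [ 0.   0.3 -0.3] grip 0.274 0.0
tx,ty,tz [-0.9  3.9 48.3] turn -9.35 yaw now 113.3 j7 1.39
```

```bash
python3 -m crank '[{"tx":0,"ty":2,"tz":0,"turn":-2},{"tx":0,"ty":3.9,"tz":0,"turn":-4},{"tx":0,"ty":3.9,"tz":10,"turn":-6},{"tx":-0.9,"ty":3.9,"tz":60,"turn":-8},{"tx":-0.9,"ty":3.9,"tz":110,"turn":-9.35}]'; python3 -m crank '[{"tx":0,"ty":0,"tz":30,"turn":0},{"tx":0,"ty":0,"tz":40,"turn":0},{"tx":0,"ty":0,"tz":40,"turn":0},{"tx":0,"ty":0,"tz":40,"turn":0},{"tx":0,"ty":0,"tz":40,"turn":0}]' 24; python3 -c "
from h import *
st();rows([.3994,.2125,.106],160.2)
a=save('side','s14')[0][130:200,190:290];b=save('top','t14')[0][180:260,150:250];cv2.imwrite('pics/c14.png',np.hstack([cv2.resize(a,(400,280)),cv2.resize(b,(400,320))[:280]])[...,::-1])"
```

```text
time: 47.85
position: [0.4002, 0.2118, 0.1876]
tool_rot: [1.801, -2.574, -0.001]
ft_force: [-0.5, -0.4, -0.2]
grip_width: 0.274
grip_force: 0.0
time: 48.48
position: [0.4015, 0.2127, 0.1509]
tool_rot: [-1.794, 2.576, 0.001]
ft_force: [-0.9, -0.3, -0.2]
grip_width: 0.275
grip_force: 0.0
t 48.48 p [0.4015 0.2127 0.1509] f [-0.9 -0.3 -0.2] grip 0.275 0.0
tx,ty,tz [ 1.   1.9 44.9] turn -0.1 yaw now 159.7 j7 2.22
```

View pics/c14.png

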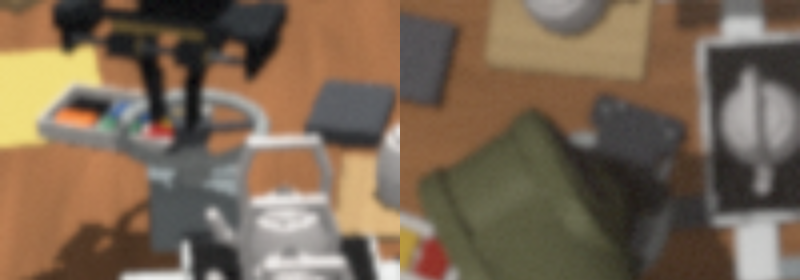

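The fingers straddle the spoke line at the near side of the wheel (left crop at (175,110)), clear of the left pot. I'll descend and close.

```bash
python3 -m crank '[{"tx":1,"ty":2,"tz":15,"turn":0},{"tx":1,"ty":2,"tz":30,"turn":0},{"tx":1,"ty":2,"tz":44,"turn":0},{"tx":1,"ty":2,"tz":44,"turn":0},{"tx":1,"ty":2,"tz":44,"turn":0}]' 24;python3 -m crank '[{"tx":0,"ty":0,"tz":0,"turn":0},{"tx":0,"ty":0,"tz":0,"turn":0},{"tx":0,"ty":0,"tz":0,"turn":0},{"tx":0,"ty":0,"tz":0,"turn":0},{"tx":0,"ty":0,"tz":0,"turn":0}]' 0 20; python3 -c "
from h import *
st();rows([.4138,.250,.106],160.2)"
```

```text
time: 49.2
position: [0.3985, 0.212, 0.1056]
tool_rot: [1.795, -2.578, -0.001]
ft_force: [0.9, 2.4, -1.7]
grip_width: 0.276
grip_force: 1.1
time: 49.82
position: [0.3982, 0.2114, 0.1058]
tool_rot: [1.794, -2.578, -0.001]
ft_force: [-2.7, -1.7, 3.7]
grip_width: 0.109
grip_force: 19.8
t 49.83 p [0.3982 0.2114 0.1058] f [-2.7 -1.7  3.7] grip 0.109 19.8
tx,ty,tz [-41.6  -1.2  -0.2] turn -0.1 yaw now 159.7 j7 2.25
```

```bash
python3 -m crank '[{"tx":0,"ty":2.2,"tz":0,"turn":0.6},{"tx":-0.5,"ty":6.6,"tz":0,"turn":1.8},{"tx":-1.8,"ty":12.3,"tz":0,"turn":3.4},{"tx":-3.9,"ty":17.7,"tz":0,"turn":5},{"tx":-6.8,"ty":22.9,"tz":0,"turn":6.6}]'; python3 -m crank '[{"tx":-0.4,"ty":5.8,"tz":0,"turn":1.6},{"tx":-1.6,"ty":11.6,"tz":0,"turn":3.2},{"tx":-3.6,"ty":17.1,"tz":0,"turn":4.8},{"tx":-6.4,"ty":22.3,"tz":0,"turn":6.4},{"tx":-9.8,"ty":27,"tz":0,"turn":8}]';python3 -c "
from h import *
st();rows([.4138,.250,.106],160.2)"
```

```text
time: 50.45
position: [0.3797, 0.2257, 0.1058]
tool_rot: [-0.982, 2.984, -0.001]
ft_force: [-0.0, -2.5, 1.7]
grip_width: 0.108
grip_force: 20.0
time: 51.08
position: [0.3713, 0.2538, 0.1058]
tool_rot: [0.097, 3.14, 0.0]
ft_force: [-0.4, -0.9, 1.8]
grip_width: 0.106
grip_force: 20.0
t 51.08 p [0.3713 0.2538 0.1058] f [-0.4 -0.9  1.8] grip 0.106 20.0
tx,ty,tz [-42.6  -1.1  -0.2] turn -14.75 yaw now 86.5 j7 0.85
```

```bash
python3 -m crank '[{"tx":-0.4,"ty":5.8,"tz":0,"turn":1.6},{"tx":-1.6,"ty":11.6,"tz":0,"turn":3.2},{"tx":-3.6,"ty":17.1,"tz":0,"turn":4.8},{"tx":-6.4,"ty":22.3,"tz":0,"turn":6.4},{"tx":-9.8,"ty":27,"tz":0,"turn":8}]'; python3 -m crank '[{"tx":-0.4,"ty":5.8,"tz":0,"turn":1.6},{"tx":-1.6,"ty":11.6,"tz":0,"turn":3.2},{"tx":-3.6,"ty":17.1,"tz":0,"turn":4.8},{"tx":-6.4,"ty":22.3,"tz":0,"turn":6.4},{"tx":-9.8,"ty":27,"tz":0,"turn":8}]';python3 -c "
from h import *
st();rows([.4138,.250,.106],160.2)
cl=cloud('side',save('side','s15')[1]); print([handle(cl,x,y,.045) for x,y in((.6,.11),(.605,.015),(.61,-.08))])"
```

```text
time: 51.7
position: [0.3828, 0.2805, 0.1058]
tool_rot: [1.164, 2.917, 0.002]
ft_force: [0.3, -0.8, 0.7]
grip_width: 0.106
grip_force: 20.1
time: 52.32
position: [0.4088, 0.2937, 0.1058]
tool_rot: [2.092, 2.344, 0.003]
ft_force: [-0.2, 0.8, 0.2]
grip_width: 0.103
grip_force: 20.2
t 52.33 p [0.4088 0.2937 0.1058] f [-0.2  0.8  0.2] grip 0.103 20.2
tx,ty,tz [-44.    0.   -0.2] turn 5.26 yaw now 6.5 j7 -0.5
[(70, array([0.5982, 0.1062, 0.1679]), np.float64(1.8), array([0.0033, 0.0209])), (72, array([0.5981, 0.0085, 0.1683]), np.float64(2.8), array([0.0028, 0.0204])), (89, array([ 0.6064, -0.081 ,  0.1683]), np.float64(4.1), array([0.0028, 0.02  ]))]
```

View pics/s15.png

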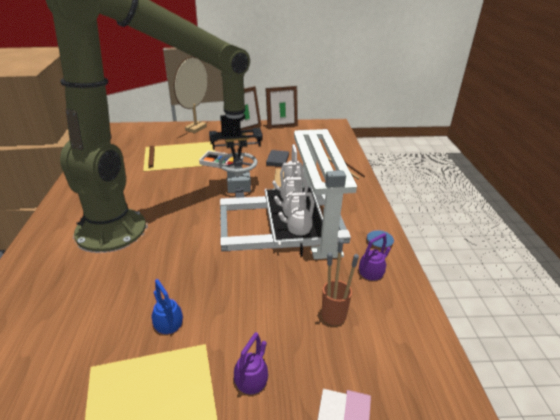

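The pots ride upright, with the carriage at mid-travel (px 297,205). I'll continue about 96° more.

```bash
python3 -m crank '[{"tx":-0.4,"ty":6.1,"tz":0,"turn":1.6},{"tx":-1.7,"ty":12.1,"tz":0,"turn":3.2},{"tx":-3.8,"ty":17.9,"tz":0,"turn":4.8},{"tx":-6.7,"ty":23.3,"tz":0,"turn":6.4},{"tx":-10.2,"ty":28.2,"tz":0,"turn":8}]'; python3 -m crank '[{"tx":-0.4,"ty":6.1,"tz":0,"turn":1.6},{"tx":-1.7,"ty":12.1,"tz":0,"turn":3.2},{"tx":-3.8,"ty":17.9,"tz":0,"turn":4.8},{"tx":-6.7,"ty":23.3,"tz":0,"turn":6.4},{"tx":-10.2,"ty":28.2,"tz":0,"turn":8}]';python3 -m crank '[{"tx":-0.3,"ty":4.8,"tz":0,"turn":1.2},{"tx":-1,"ty":9,"tz":0,"turn":2.3},{"tx":-1.6,"ty":11.5,"tz":0,"turn":3},{"tx":-1.8,"ty":12.4,"tz":0,"turn":3.25},{"tx":-1.8,"ty":12.4,"tz":0,"turn":3.25}]'
python3 - <<'E'
from h import *
st();rows([.4138,.250,.106],-90)
for n in("side","top"):
    im,d=save(n,n+"16"); np.save(n+"16.npy",d)
    for q in("tray_top","wheel_spoke","station"): print(n,q,[(np.round(r["xyz"],3).tolist(),round(r["confidence"],2)) for r in ctrl.mark_of(n,q)][:2])
a=cv2.imread("pics/side16.png")[195:275,270:370];cv2.imwrite("pics/c16.png",cv2.resize(a,(740,592),interpolation=cv2.INTER_CUBIC))
E
```

```text
time: 53.0
position: [0.4373, 0.2871, 0.1059]
tool_rot: [-2.765, -1.49, -0.002]
ft_force: [-0.4, 1.4, 0.2]
grip_width: 0.109
grip_force: 20.1
time: 53.62
position: [0.4551, 0.2635, 0.1058]
tool_rot: [-3.106, -0.454, -0.001]
ft_force: [-2.1, 2.2, 1.6]
grip_width: 0.107
grip_force: 20.0
time: 54.25
position: [0.4569, 0.2509, 0.1058]
tool_rot: [-3.14, -0.016, -0.0]
ft_force: [-1.4, 4.4, -0.5]
grip_width: 0.108
grip_force: 19.9
t 54.25 p [0.4569 0.2509 0.1058] f [-1.4  4.4 -0.5] grip 0.108 19.9
tx,ty,tz [-43.1   0.5  -0.2] turn 0.11 yaw now -89.4 j7 -1.99
side tray_top [([0.671, 0.019, 0.048], 0.94)]
side wheel_spoke [([0.476, 0.25, 0.102], 0.85)]
side station [([0.558, 0.01, -0.002], 0.75)]
top tray_top [([0.67, 0.022, 0.045], 0.63), ([0.479, 0.246, 0.108], 0.37)]
top wheel_spoke [([0.476, 0.25, 0.109], 0.77)]
top station [([0.561, 0.013, -0.002], 0.66)]
```

View pics/c16.png

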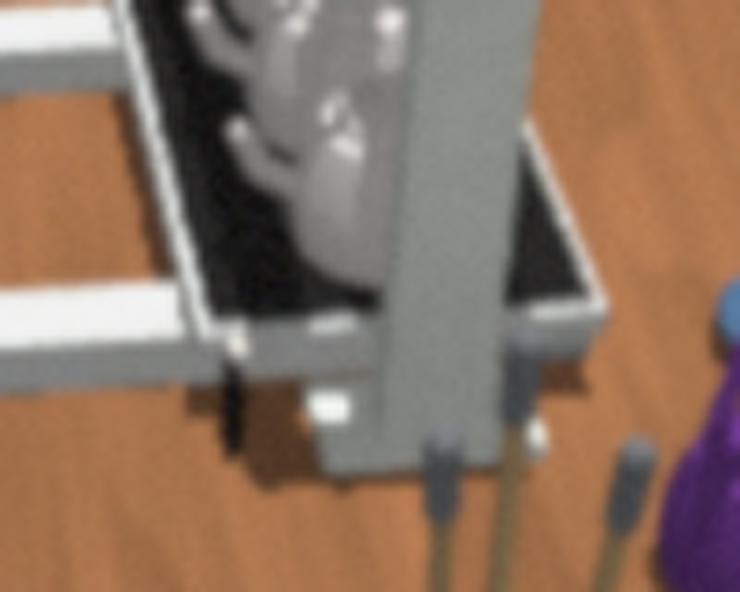

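The white pointer (crop 237,340) sits directly above the black lamp-mark block (233,400), and the tray-to-station distance is 111 mm, so the carriage is at the mark. Release the spoke and retreat.

```bash
python3 -m crank '[{"tx":0,"ty":0,"tz":0,"turn":0},{"tx":0,"ty":0,"tz":0,"turn":0},{"tx":0,"ty":0,"tz":-20,"turn":0},{"tx":0,"ty":0,"tz":-60,"turn":0},{"tx":0,"ty":0,"tz":-120,"turn":0}]' 22; python3 -m crank '[{"tx":0,"ty":0,"tz":-20,"turn":0},{"tx":0,"ty":0,"tz":-50,"turn":0},{"tx":0,"ty":0,"tz":-80,"turn":0},{"tx":0,"ty":0,"tz":-80,"turn":0},{"tx":0,"ty":0,"tz":-80,"turn":0}]'
python3 - <<'E'
from h import *
st()
for n in("side","top"):
    im,d=save(n,n+"17"); cl=cloud(n,d)
    for q in("tray_top","wheel_spoke","pot_a"): print(n,q,[(np.round(r["xyz"],3).tolist(),round(r["confidence"],2)) for r in ctrl.mark_of(n,q)][:8])
    print(handle(cl,.625,.288,.01),[handle(cl,x,y,.045) for x,y in((.667,.114),(.672,.017),(.677,-.076))])
a=cv2.imread("pics/side17.png")[120:270,210:380];b=cv2.imread("pics/top17.png")[100:250,130:330]
cv2.imwrite("pics/c17.png",cv2.resize(np.hstack([a,b]),None,fx=2.1,fy=2.1,interpolation=cv2.INTER_CUBIC))
E
```

```text
time: 55.28
position: [0.4567, 0.2477, 0.2255]
tool_rot: [3.138, 0.01, -0.003]
ft_force: [0.6, -0.1, 0.4]
grip_width: 0.252
grip_force: 0.0
time: 55.9
position: [0.4573, 0.2487, 0.305]
tool_rot: [3.141, 0.011, -0.001]
ft_force: [0.2, 0.2, -1.1]
grip_width: 0.253
grip_force: 0.0
t 55.9 p [0.4573 0.2487 0.305 ] f [ 0.2  0.2 -1.1] grip 0.253 0.0
side tray_top [([0.668, 0.02, 0.046], 0.87)]
side wheel_spoke [([0.478, 0.248, 0.105], 0.62)]
side pot_a [([0.246, -0.398, 0.001], 0.73), ([0.45, -0.571, 0.001], 0.72), ([0.674, -0.074, 0.048], 0.67), ([0.666, 0.113, 0.046], 0.66), ([0.8, -0.239, -0.001], 0.65), ([0.666, 0.017, 0.043], 0.59)]
(35, array([0.6234, 0.2795, 0.1337]), np.float64(93.5), array([0.003 , 0.0214])) [(15, array([0.6652, 0.1091, 0.1684]), np.float64(177.5), array([0.0028, 0.0191])), (23, array([0.661 , 0.0111, 0.1666]), np.float64(2.8), array([0.0026, 0.023 ])), (17, array([ 0.6519, -0.0776,  0.1625]), np.float64(178.6), array([0.0019, 0.0089]))]
top tray_top [([0.625, 0.291, 0.004], 0.41)]
top wheel_spoke [([0.478, 0.249, 0.107], 0.77), ([0.625, 0.288, 0.013], 0.54)]
top pot_a [([0.8, -0.236, -0.002], 0.8), ([0.243, -0.403, 0.002], 0.8), ([0.453, -0.568, 0.002], 0.79), ([0.668, 0.117, 0.044], 0.71), ([0.68, -0.075, 0.047], 0.58), ([0.666, 0.018, 0.041], 0.49)]
(58, array([0.621 , 0.2854, 0.1362]), np.float64(93.7), array([0.0028, 0.0208])) [(15, array([0.6633, 0.1102, 0.1717]), np.float64(175.8), array([0.0027, 0.0049])), (17, array([0.6635, 0.0148, 0.1699]), np.float64(5.1), array([0.0028, 0.0137])), (13, array([ 0.6739, -0.0756,  0.1719]), np.float64(8.6), array([0.0032, 0.0046]))]
```

View pics/c17.png

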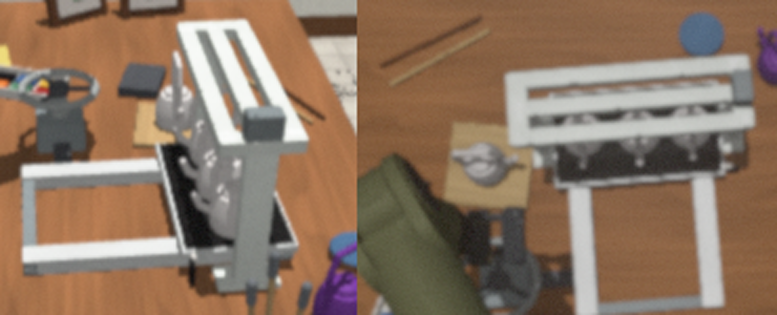

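The last picture shows the finished pot on the board (right crop at (485,160)). The three pots are upright under the lamp (right crop at (585,135), (640,135) and (690,130)), the pointer is at the mark, and the arm is clear. I'm handing in.

```bash
python3 -c "
from bench import ctrl
print(ctrl.close_job())"
```

```text
the job is handed in; nothing more can be done
None
```

The job is handed in, with no verdict returned: by the last pictures the finished pot stands on the cooling board, the three white pots stand upright on the carriage, and its pointer is at the lamp mark.

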